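Swap the pot behind the jars in a glass-craft caddy

ROBOT

A 7-joint arm with a two-finger parallel gripper is mounted at the origin on the work surface. World frame = base frame: x ahead of the robot, y to its left, z up, the work surface at z = 0. Lengths are in m, angles in rad, forces in N, time in s.
With the tool pointing down it reaches from about 0.35 to 0.9 m from the base axis. Payload 8.1 kg.
Tool frame: the origin (TCP) lies midway between the tips of the shut fingers; the grasp point (between the pads) lies 19 mm behind it; x points along the fingers, z is the direction in which the jaws open and shut, and the axes are right-handed (so a half turn about x gives the same grasp; the last joint's range is limited). The gripper opens to 92 mm and grips with 3 to 60 N. Pads are 19 mm wide; open, the fingers measure 130 mm over their backs; the gripper's body (75 mm by 190 mm) begins 47 mm behind the grasp point.
Start: joints at [1.119, 0.434, 0.025, 1.573, -0.012, 1.134, -0.075], TCP at [0.214, -0.587, 0.227] pointing down, gripper open.
Joint ranges: [-2.62, 2.62], [-0.44, 2.09], [-1.27, 1.32], [0.08, 2.57], [-1.32, 4.46], [0.12, 2], [-2.74, 2.74]. Speed limits (rad/s): [2.22, 2.22, 3.01, 3.01, 3.14, 3.14, 3.14].

INTERFACE

Orientations are given as a rotation vector (axis times angle).
In Python, from cell import arm gives the robot as it stands. The module is installed in compiled form; this text tells all that it offers.
- The arm moves only by the tool move_arm, never from a script. Its argument "steps" is text: rows parted by semicolons, each of 5 numbers parted by spaces: the shift along the tool's x, y, z in m, then the turn about the tool's x in rad, then the closure in counts, from 0 (fully open) to 255 (shut). A call has 1 to 10 rows; each row is the pose to reach, as a shift and turn from the pose commanded when the call began, along the tool's axes at that moment; what a row does not reach only later rows make up. A row lasts 1/12 s, in which the tool goes at most 41.7 mm and 7.16 degrees, less where a joint would pass 70% of its speed; a pose out of reach is approached as far as the arm can. A call with a gripper value outside its range is refused whole. The fingers move at their own pace and stop on an object; "squeeze" is the grip in N (left out, the last holds). Time passes only in rows, so rows that repeat a pose let the fingers close. It gives the time, the measured TCP pose, the force and the opening at its end, in the units of the state.
- arm.observe(): the state, without advancing time (a new reading comes with each control period).
- arm.get_image(name): name is "scene" or "top" or "wrist"; returns a dict with "img" (420x560x3 uint8, blue, green, red), "z_map" (420x560 float32, m along the optical axis (not along the pixel's ray), 0 where there is no reading), "vfov" (degrees; the focal length in pixels is half the picture's height over the tangent of half this angle, whatever the lens; pixels are square), "cx", "cy" (the principal point, pixels), "k1" (the pictures are not rectified: a ray, as slopes to the right and down, at radius r is drawn at 1 + k1 r^2 times it, then the intrinsics apply), "extrinsics" (4x4, takes a point from camera to world coordinates). Camera axes: x right, y up, looking along -z (the intrinsics and any distortion apply to the point x, -y, -z); pixel columns grow to the right and rows downward; lengths in m; the calibration is good to about 2 mm. A picture is of the moment at which its call begins.
- arm.sign_off(): hands the job in, once; it reports no verdict.
The state is a dict: "clock": time; "joints": joint angles; "dq": joint speeds; "joint_efforts": joint torques, N m; "position": TCP position; "ee_rot": TCP orientation; "force": force on the tool from outside, world axes, zero at the start; "ft_torque": the same for the moment, N m; "width": opening from 0.0 (shut) to 1.0 (fully open).
Only numpy, scipy, OpenCV 4.12 (cv2) and the standard library are available. Lean on these libraries where they do the work, as an engineer would, in place of code of your own. Each camera call takes 0.05 s, during which the arm holds its last target.

TASK

Set the two tall jars from the front of the wooden caddy aside, standing on the black side tray, then fetch the low round pot behind them and set it on the middle of the scale's pan. Next put the low square tin from the bench into the empty place at the back of the caddy, where the pot was, and finally put both jars back upright, each where it stood at the start. Set everything down gently without dropping it, never tip anything over, and leave the other things on the bench alone.

Things in the scene. Friction and masses are not known exactly. Their poses are not given: they have to be found in the camera images.
- round_jar_c (a point): Tall round jar of clear glass with a white screw lid, closed, rigid: 52 mm diameter, 95 mm tall in all (the lid, 49 mm across, is the top 20 mm), about 0.26 kg. The point is at its centre, 47.5 mm above its underside; z is its upright axis. Starts in the front row of the caddy, on the left or the right. Best gripped across the caddy's x direction, high enough for the fingertips to pass over the pot or tin (40 mm tall) behind it and the rim in front.
- square_jar_c (a point): Tall square jar of clear glass with a white square lid, closed, rigid: 50 x 50 mm, 95 mm tall in all (the lid, 44 mm across, is the top 20 mm), about 0.28 kg. The point is at its centre, 47.5 mm above its underside; x and y are normal to its flat sides, z is upright. Starts in the front row of the caddy beside the round jar, turned at most 6 degrees from the caddy's axes.
- pot_c (a point): Low round white plastic pot with a lid and a grey disc on its top: 54 mm diameter, 40 mm tall, about 0.12 kg. The point is at its centre, 20 mm above its underside; z is upright. Starts at the back place of the caddy, behind the two jars; once they are away there is free room for fingers on its left and right (along the caddy's y).
- tin_c (a point): Low square aluminium tin with a dark square on its lid: 52 x 52 mm, 40 mm tall, about 0.13 kg. The point is at its centre, 20 mm above its underside; x and y are normal to its sides, z is upright. Starts loose on the bench, nearer to the robot than the caddy, tray and scale.
- caddy: Fixed shallow wooden caddy, 150 mm (its x) by 158 mm (its y), floor 6 mm above the bench, rim 6 mm thick and 20 mm tall above the bench. The origin is at bench level under the back place, where the pot starts and where the tin must go (tin centred over the origin). From the origin the caddy reaches 46 mm along its +x (back, away from the robot), 104 mm along its -x (front) and 79 mm along +y and -y. The two jars start about 62 mm along -x and 37 mm along +y and -y. z is up.
- side_tray: Fixed empty shallow black plastic tray, 112 mm (its x) by 164 mm (its y), floor 6 mm above the bench, rim 6 mm thick and 14 mm tall above the bench. Origin at bench level under its centre, z up. Both jars fit side by side along its y, about 38 mm either side of the centre.
- scale: Fixed bench scale: grey base 140 x 130 mm with a dark green display strip, and a round steel pan of 108 mm diameter whose flat top is 38 mm above the bench. Origin at bench level under the middle of the pan, z up. The pan does not give.
- glass_panel: Bystander: finished white glass panel lying on the bench, 90 x 90 x 6 mm, with small coloured chips. Origin at the centre of its underside. Leave alone.
- squeeze_bottle: Bystander: upright white squeeze bottle with a pointed nozzle, 50 mm diameter, 145 mm tall. Origin at the centre of its underside. Leave alone.
- brush: Bystander: wide flat brush with a wooden handle, about 160 mm long, lying crosswise at the far side of the bench. Origin at its underside. Leave alone.
Things that resemble listed ones, but are neither listed nor needed, are in the scene too. What is shaped like the part that bears square_jar_c but green or yellow is not meant.

How it is judged:
On the way, in this order (a step that is already met when the one before it is completed fails the run):
1. both tall jars stand released on the side tray (x of round_jar_c in the frame of side_tray between -0.035 and 0.035 m and y of round_jar_c in the frame of side_tray between -0.06 and 0.06 m and height (world z) of each of round_jar_c, square_jar_c below 0.06 m and angle between each of round_jar_c, square_jar_c's own z axis and vertical below 0.12 rad and contact force between each of round_jar, square_jar and the fingers below 0.3 N and x of square_jar_c in the frame of side_tray between -0.035 and 0.035 m and y of square_jar_c in the frame of side_tray between -0.06 and 0.06 m), for 0.2 s.
2. the round pot stands released on the middle of the scale's pan while both jars are on the side tray (all of step 1 and horizontal distance between pot_c and scale below 0.015 m and height (world z) of pot_c between 0.053 and 0.063 m and angle between pot_c's own z axis and vertical below 0.1 rad and contact force between pot and the fingers below 0.3 N), for 0.2 s.
3. the square tin stands released at the back place of the caddy while both jars are on the side tray (all of step 1 and horizontal distance between tin_c and caddy below 0.012 m and height (world z) of tin_c below 0.031 m and angle between tin_c's own z axis and vertical below 0.1 rad and contact force between tin and the fingers below 0.3 N), for 0.2 s.
At the end, for the whole second after the job is handed in: Both jars upright within 15 mm of where each stood at the start, the tin upright on the caddy's floor within 12 mm of the back place, the pot upright on the scale within 15 mm of the pan's middle, all released and at rest (distance of each of round_jar_c, square_jar_c from where it was at the start of the episode below 0.015 m and angle between each of round_jar_c, square_jar_c, pot_c, tin_c's own z axis and vertical below 0.1 rad and horizontal distance between pot_c and scale below 0.015 m and height (world z) of pot_c between 0.053 and 0.063 m and horizontal distance between tin_c and caddy below 0.012 m and height (world z) of tin_c below 0.031 m and linear speed of each of round_jar, square_jar, pot, tin below 0.02 m/s); the robot touches nothing.
It fails at once if a jar, the pot or the tin is tipped over (more than 35 degrees) (angle between any of round_jar_c, square_jar_c, pot_c, tin_c's own z axis and vertical above 0.61 rad).
It fails at once if a jar, the pot or the tin is dropped: let go of more than 20 mm above where it comes to stand ((height (world z) of round_jar_c above 0.0735 m and contact force between round_jar and the fingers below 0.02 N) or (height (world z) of square_jar_c above 0.0735 m and contact force between square_jar and the fingers below 0.02 N) or (height (world z) of pot_c above 0.078 m and contact force between pot and the fingers below 0.02 N) or (height (world z) of tin_c above 0.046 m and contact force between tin and the fingers below 0.02 N)).
It fails at once if a bystander is moved by more than 30 mm (distance of any of glass_panel, squeeze_bottle, brush from where it was at the start of the episode above 0.03 m).
It also fails if it takes over 138 s, if anything falls off the work surface, if the arm or the gripper's body presses on something with over 40 N, if the wrist force passes 120 N, or if a joint passes its speed limit or range.

## Working session

There is one attempt and no reset: what is moved stays moved. The work goes in short steps, Python scripts to look and compute and a tool call to move; the robot and the scene stay as the last step left them, time stands still between calls to the robot, and variables do not carry over. Pictures are saved under pics/ and viewed, and the job is handed in when it is done.

Besides the shell and the picture viewer there is one more tool, called after "Call:" as name(argument=value, ...) on one line, values as JSON. move_arm: Moves the arm, as the interface text tells. Its arguments: {"type":"object","properties":{"steps":{"type":"string"},"squeeze":{"type":"number"}},"required":["steps"]}

```bash
ls; mkdir -p pics; cat > h.py <<'E'
from cell import arm
import numpy as np, cv2
from scipy.spatial.transform import Rotation as R
def K(d):
    f=d["img"].shape[0]/2/np.tan(np.radians(d["vfov"])/2); return f
def grab(n,save):
    d=arm.get_image(n); cv2.imwrite(f"pics/{save}.png",d["img"]); np.savez(f"pics/{save}.npz",**d); return d
def load(s):
    z=np.load(f"pics/{s}.npz"); return {k:z[k] for k in z.files}
def ray(d,u,v):
    f=K(d); M=np.array([[f,0,d["cx"]],[0,f,d["cy"]],[0,0,1]],float)
    p=cv2.undistortPoints(np.array([[[u,v]]],float),M,np.array([float(d["k1"]),0,0,0]))[0,0]
    return np.array([p[0],-p[1],-1.0])
def pt(d,u,v,z=None):
    """world point: by depth (z None) or on plane of height z"""
    E=d["extrinsics"]; r=ray(d,u,v)
    if z is None:
        return E[:3,:3]@(r*float(d["z_map"][int(round(v)),int(round(u))]))+E[:3,3]
    w=E[:3,:3]@r; o=E[:3,3]; return o+w*(z-o[2])/w[2]
def proj(d,P):
    E=d["extrinsics"]; c=E[:3,:3].T@(np.array(P,float)-E[:3,3]); x,y=c[0]/-c[2],-c[1]/-c[2]
    s=1+float(d["k1"])*(x*x+y*y); return x*s*K(d)+d["cx"],y*s*K(d)+d["cy"]
def cloud(d):
    f=K(d);h,w=d["z_map"].shape; uu,vv=np.meshgrid(np.arange(w),np.arange(h))
    M=np.array([[f,0,d["cx"]],[0,f,d["cy"]],[0,0,1]],float)
    p=cv2.undistortPoints(np.stack([uu,vv],-1).reshape(-1,1,2).astype(float),M,np.array([float(d["k1"]),0,0,0])).reshape(h,w,2)
    z=d["z_map"]; c=np.stack([p[...,0]*z,-p[...,1]*z,-z],-1); E=d["extrinsics"]
    W=c@E[:3,:3].T+E[:3,3]; W[z<=0]=np.nan; return W
def crop(s,x0,y0,x1,y1,k,out):
    i=cv2.imread(f"pics/{s}.png")[y0:y1,x0:x1]; cv2.imwrite(f"pics/{out}.png",cv2.resize(i,None,fx=k,fy=k,interpolation=cv2.INTER_CUBIC))
def tool(target,yaw=None):
    """shift in tool axes from measured pose to target TCP"""
    s=arm.observe(); Rm=R.from_rotvec(s["ee_rot"]).as_matrix()
    return Rm.T@(np.array(target)-s["position"])
E
python3 - <<'E'
from h import *
s=arm.observe(); print(s); print(R.from_rotvec(s["ee_rot"]).as_matrix().round(3))
for n in("scene","top","wrist"):
    d=grab(n,n+"0"); print(n,d["vfov"],d["cx"],d["cy"],d["k1"],d["extrinsics"].round(3).tolist())
E
```

```text
pics
{'clock': 0.0, 'joints': array([ 1.11942414,  0.43518884,  0.02501956,  1.5740917 , -0.01156969,
        1.13398457, -0.07513078]), 'dq': array([ 2.52458137e-04,  1.93411087e-04,  5.83531180e-05,  1.77071034e-04,
        1.47873262e-03, -8.29739126e-04,  1.07186719e-03]), 'joint_efforts': array([ 1.01570124e-03, -6.67853594e+01,  9.84716155e-01, -3.14464509e+01,
       -6.05958723e-02,  4.28342598e-02,  1.69063956e-04]), 'position': array([ 0.21333057, -0.58693195,  0.22596882]), 'ee_rot': array([ 0.94943427,  1.35558887, -0.94824599]), 'force': array([ 0.01698313, -0.68888829,  0.30559984]), 'ft_torque': array([-0.03913737,  0.02712665,  0.00503379]), 'width': 1.0034655107180617}
[[-0.001  0.94   0.342]
 [ 0.001  0.342 -0.94 ]
 [-1.    -0.    -0.002]]
scene 57.41797409107168 276.9115959455757 204.6471080610429 -0.0797648119969417 [[0.83, -0.289, 0.478, 1.125], [0.558, 0.431, -0.709, -0.759], [-0.001, 0.855, 0.519, 0.655], [0.0, 0.0, 0.0, 1.0]]
top 43.29885847727933 277.0042317374267 217.4899196473691 -0.00340721376993383 [[-0.001, 0.991, -0.13, 0.394], [-1.0, -0.001, 0.001, 0.027], [0.001, 0.13, 0.991, 1.595], [0.0, 0.0, 0.0, 1.0]]
wrist 70.574066748861 276.2670152866819 211.20612336976743 -0.04116936819810319 [[0.341, 0.897, 0.283, 0.29], [-0.94, 0.326, 0.101, -0.559], [-0.002, -0.3, 0.954, 0.384], [0.0, 0.0, 0.0, 1.0]]
```

View pics/top0.png

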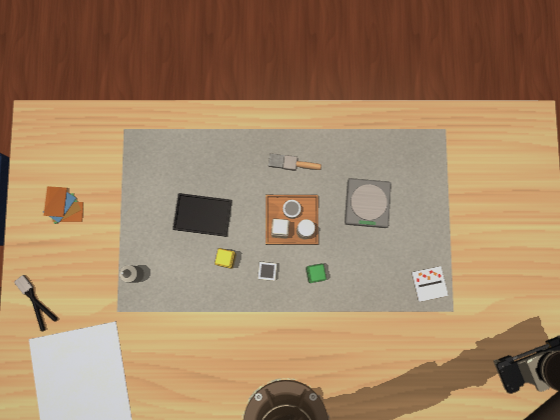

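View pics/scene0.png

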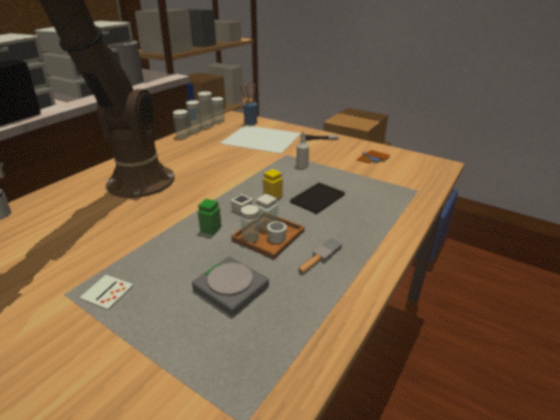

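View pics/wrist0.png

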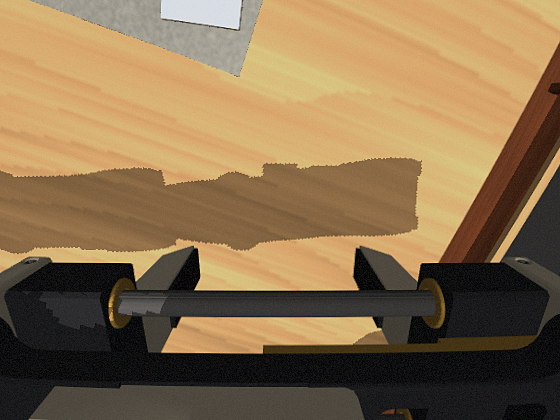

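The top view shows the caddy around (292,220), with the pot at (292,209), the square lid at (280,228) and the round lid at (306,228). The tray is at (202,215), the scale pan at (369,202) and the tin at (267,271). The yellow and green lookalikes are at (225,258) and (317,273).

```bash
python3 - <<'E'
from h import *
crop("top0",255,180,335,240,10,"c1"); crop("top0",165,185,245,245,10,"c2"); crop("top0",240,240,340,300,8,"c3"); crop("top0",335,170,405,240,8,"c4")
d=load("top0")
E=d["extrinsics"]; print("mm/px",1.6/K(d))
W=cloud(d)
for n,u,v in [("pot",292,209),("sq",280,228),("rd",306,228),("tin",267,271),("tray",202,215),("pan",369,202),("yel",225,257),("grn",317,273)]:
    print(n,W[v,u].round(4))
E
```

```text
mm/px 0.003024200300423802
pot [ 0.6218 -0.0196  0.0507]
sq [0.56   0.0162 0.0995]
rd [ 0.5598 -0.0577  0.1005]
tin [0.44  0.054 0.042]
tray [0.6102 0.2519 0.0061]
pan [ 0.6439 -0.2488  0.0425]
yel [0.4779 0.1719 0.0965]
grn [ 0.4327 -0.088   0.0944]
```

View pics/c1.png

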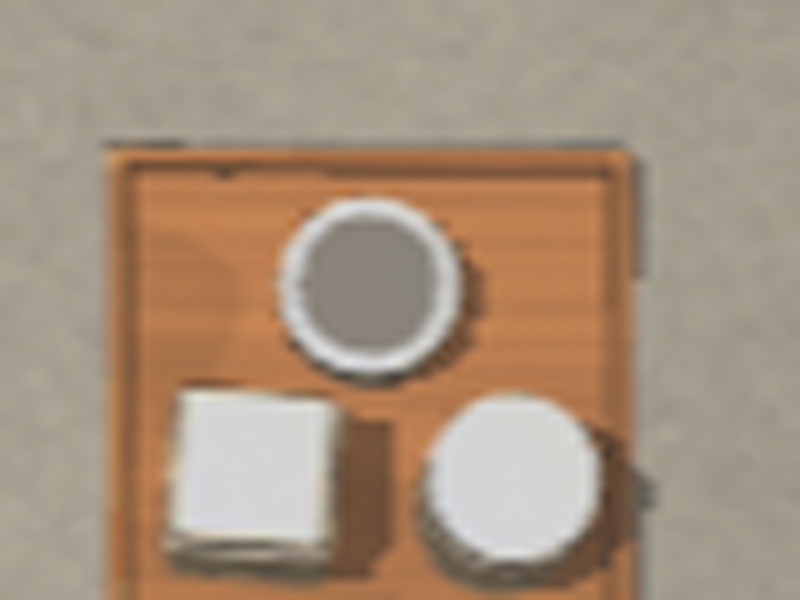

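View pics/c3.png

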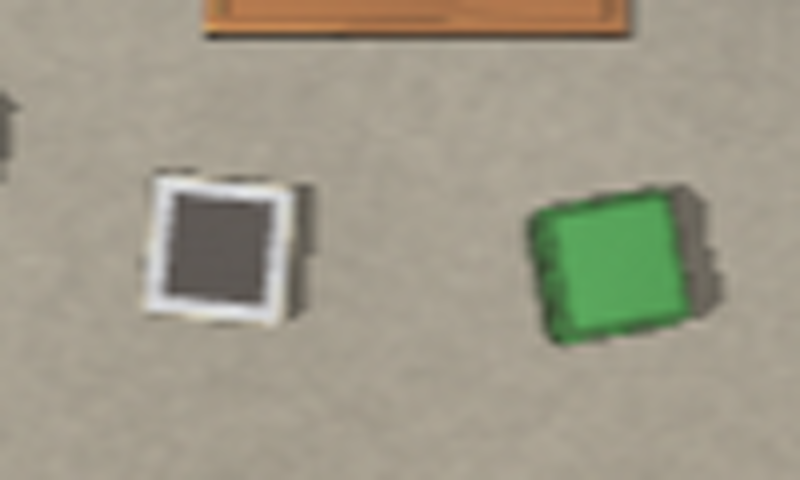

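View pics/c2.png

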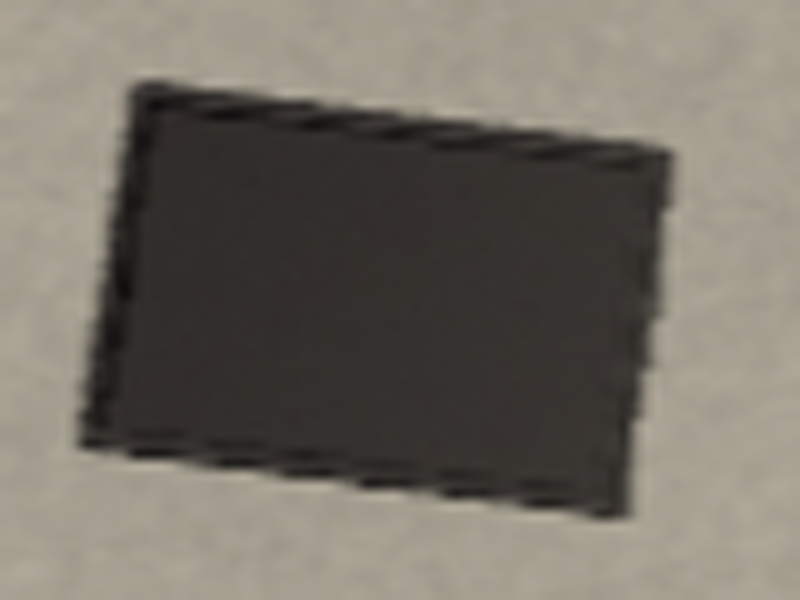

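View pics/c4.png

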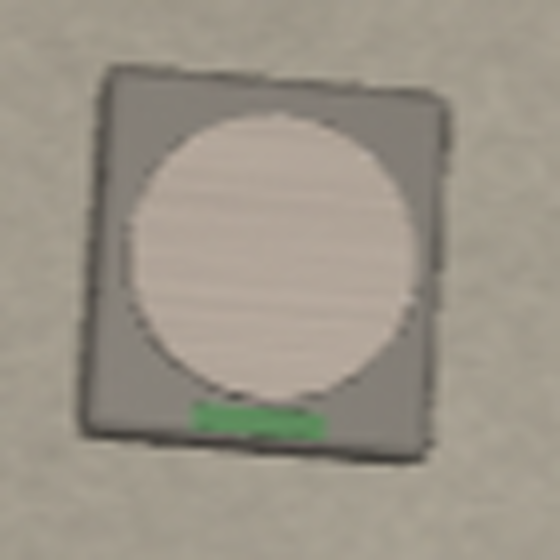

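```bash
python3 - <<'E'
from h import *
d=load("top0")
def P(x0,y0,k,cx,cy,z): return pt(d,x0+(cx+.5)/k-.5,y0+(cy+.5)/k-.5,z)[:2]
def show(n,l): l=np.array(l); print(n,l.round(4).tolist(),"mean",l.mean(0).round(4)); return l
c=show("caddy back",[P(255,180,10,108,150,.02),P(255,180,10,632,150,.02)])
e=show("caddy front",[P(240,240,8,207,33,.01),P(240,240,8,630,33,.01)])
print("pot",P(255,180,10,370,286,.046))
q=show("sq",[P(255,180,10,*p,.101) for p in[(182,390),(338,402),(328,542),(172,541)]])
print("rd",P(255,180,10,513,478,.101))
t=show("tin",[P(240,240,8,*p,.04) for p in[(172,192),(277,198),(267,304),(163,298)]])
print("pan",P(335,170,8,273,256,.038))
y=show("tray",[P(165,185,10,*p,.014) for p in[(135,82),(672,150),(628,516),(80,445)]])
v=y[0]-y[1];print("tray yaw",np.degrees(np.arctan2(-v[0],v[1])),np.linalg.norm(v),np.linalg.norm(y[1]-y[2]))
v=t[0]-t[1];print("tin yaw",np.degrees(np.arctan2(-v[0],v[1])),np.linalg.norm(v))
v=q[3]-q[2];print("sq yaw",np.degrees(np.arctan2(-v[0],v[1])),np.linalg.norm(v)); v=q[0]-q[1];print("sq yaw",np.degrees(np.arctan2(-v[0],v[1])),np.linalg.norm(v))
print(tool([.50,-.02,.28]))
E
```

```text
caddy back [[0.6705, 0.0597], [0.6704, -0.0985]] mean [ 0.6704 -0.0194]
caddy front [[0.5226, 0.0594], [0.5225, -0.0994]] mean [ 0.5225 -0.02  ]
pot [ 0.62503258 -0.01842846]
sq [[0.5869, 0.0368], [0.5834, -0.0076], [0.5434, -0.0046], [0.5437, 0.0397]] mean [0.5644 0.0161]
rd [ 0.56164889 -0.05721305]
tin [[0.4618, 0.0715], [0.4596, 0.033], [0.421, 0.0367], [0.4232, 0.0746]] mean [0.4414 0.0539]
pan [ 0.645941  -0.2487128]
tray [[0.6772, 0.3246], [0.6562, 0.1616], [0.545, 0.1736], [0.5665, 0.3385]] mean [0.6113 0.2496]
tray yaw -7.336013419869945 0.16438805582989172 0.11187487569293122
tin yaw -3.303215577076022 0.038531820067009455
sq yaw -0.4076753719669776 0.044254868193431295
sq yaw -4.471344260422995 0.0445437115934862
[-0.05340273  0.46304656 -0.43504889]
```

Call:
move_arm(steps="-0.053 0.463 -0.435 -1.222 0;-0.053 0.463 -0.435 -1.222 0;-0.053 0.463 -0.435 -1.222 0;-0.053 0.463 -0.435 -1.222 0;-0.053 0.463 -0.435 -1.222 0;-0.053 0.463 -0.435 -1.222 0;-0.053 0.463 -0.435 -1.222 0;-0.053 0.463 -0.435 -1.222 0;-0.053 0.463 -0.435 -1.222 0;-0.053 0.463 -0.435 -1.222 0", squeeze=12)

```text
clock: 0.98
position: [0.4011, -0.2149, 0.2616]
ee_rot: [-0.005, 1.571, 0.005]
force: [1.6, -0.4, -0.3]
width: 0.999
```

```bash
python3 - <<'E'
from h import *
s=arm.observe();print(s["clock"],s["position"],s["joints"].round(2)); print(R.from_rotvec(s["ee_rot"]).as_matrix().round(3))
print(tool([.50,-.02,.28]))
E
```

```text
0.9833 [ 0.40111017 -0.21487193  0.26162016] [ 0.74  0.16 -0.41  1.89  0.07  1.11  0.3 ]
[[ 0.    -0.006  1.   ]
 [-0.     1.     0.006]
 [-1.    -0.     0.   ]]
[-0.01845473  0.19423972  0.10011214]
```

Call:
move_arm(steps="-0.018 0.194 0.100 0 0;-0.018 0.194 0.100 0 0;-0.018 0.194 0.100 0 0;-0.018 0.194 0.100 0 0;-0.018 0.194 0.100 0 0;-0.018 0.194 0.100 0 0;-0.018 0.194 0.100 0 0;-0.018 0.194 0.100 0 0;-0.018 0.194 0.100 0 0")

```text
clock: 1.73
position: [0.5003, -0.0243, 0.2789]
ee_rot: [0.001, 1.572, -0.002]
force: [0.2, -1.0, -0.4]
width: 1.0
```

```bash
python3 - <<'E'
from h import *
s=arm.observe();print(s["clock"],s["position"],s["joints"].round(2))
d=grab("wrist","w1")
for n,p in [("pot",(.625,-.0184,.046)),("sq",(.5644,.0165,.101)),("rd",(.5617,-.0572,.101)),("tin",(.4414,.0539,.04))]: print(n,proj(d,p))
E
```

```text
1.7333 [ 0.50025595 -0.02425092  0.27893232] [ 0.39  0.24 -0.55  1.75  0.14  1.18 -0.2 ]
pot (np.float64(370.02783698781366), np.float64(177.48452270657077))
sq (np.float64(333.82997856420764), np.float64(156.17418071390688))
rd (np.float64(328.1927980585869), np.float64(218.34532039208182))
tin (np.float64(230.81470606123062), np.float64(121.21952371875754))
```

View pics/w1.png

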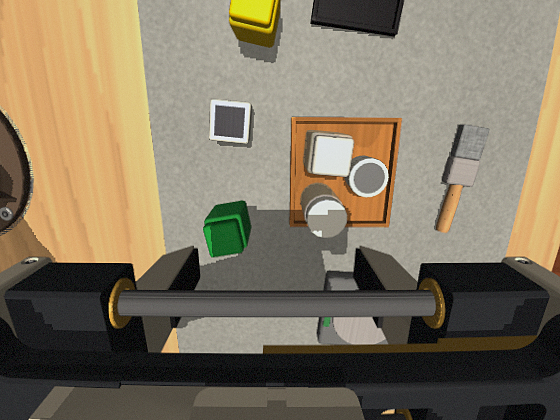

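The wrist picture agrees with the predicted positions to about 2 px (square lid at (332,155), round lid at (326,217), pot at (369,178), tin at (231,121)).

```bash
python3 - <<'E'
from h import *
crop("w1",285,105,415,240,6,"c5"); crop("w1",200,90,265,150,10,"c6")
E
```

```text
(no output)
```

View pics/c5.png

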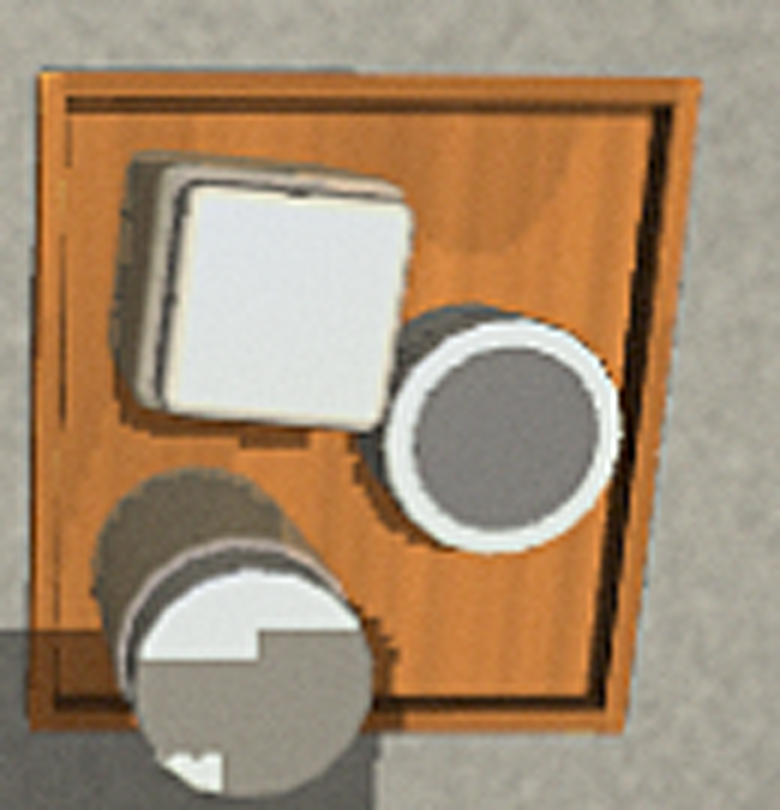

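View pics/c6.png

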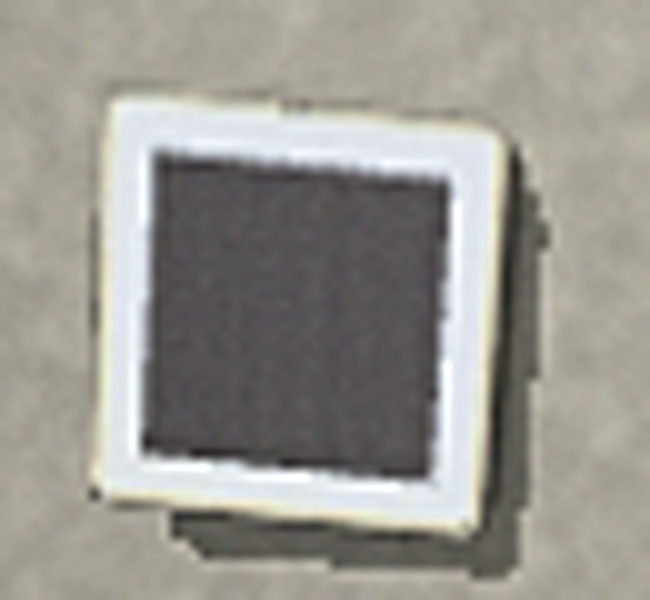

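```bash
python3 - <<'E'
from h import *
d=load("w1")
def P(x0,y0,k,cx,cy,z): return pt(d,x0+(cx+.5)/k-.5,y0+(cy+.5)/k-.5,z)[:2]
def yaw(v): return (np.degrees(np.arctan2(v[1],v[0]))+45)%90-45
def poly(n,l):
    l=np.array(l); print(n,"mean",l.mean(0).round(4),[ (round(yaw(l[(i+1)%4]-l[i]),1),round(float(np.linalg.norm(l[(i+1)%4]-l[i])),4)) for i in range(4)])
poly("caddy",[P(285,105,6,*p,.02) for p in[(40,73),(702,80),(624,732),(28,728)]])
poly("sq",[P(285,105,6,*p,.101) for p in[(186,182),(412,200),(382,432),(160,411)]])
poly("tin",[P(200,90,10,*p,.04) for p in[(110,95),(505,130),(475,535),(95,492)]])
poly("tinD",[P(200,90,10,*p,.04) for p in[(155,152),(452,178),(432,480),(142,452)]])
print("pot",P(285,105,6,505,436,.046),"rd",P(285,105,6,255,684,.101))
print(arm.observe()["position"])
E
```

```text
caddy mean [ 0.5941 -0.0193] [(np.float64(-0.3), 0.1493), (np.float64(-0.3), 0.1565), (np.float64(-0.5), 0.1495), (np.float64(-0.4), 0.156)]
sq mean [0.5624 0.0167] [(np.float64(-4.3), 0.0419), (np.float64(-3.5), 0.0434), (np.float64(-5.4), 0.0428), (np.float64(-4.6), 0.0425)]
tin mean [0.4393 0.054 ] [(np.float64(-5.2), 0.05), (np.float64(-6.0), 0.0505), (np.float64(-6.6), 0.0499), (np.float64(-5.9), 0.0493)]
tinD mean [0.4391 0.0538] [(np.float64(-5.1), 0.0377), (np.float64(-5.8), 0.0376), (np.float64(-5.7), 0.0379), (np.float64(-6.0), 0.0373)]
pot [ 0.6232504  -0.01808451] rd [ 0.56038596 -0.05749806]
[ 0.50023233 -0.02453362  0.27901888]
```

Call:
move_arm(steps="0.08 0.041 0.063 0.077 0;0.08 0.041 0.063 0.077 0;0.08 0.041 0.063 0.077 0;0.08 0.041 0.063 0.077 0;0.08 0.041 0.063 0.077 0;0.08 0.041 0.063 0.077 0")

```text
clock: 2.28
position: [0.5635, 0.0167, 0.1997]
ee_rot: [0.061, 1.57, -0.062]
force: [-0.4, -0.4, 1.2]
width: 1.003
```

```bash
cat >> h.py <<'E'
def st(*tgt):
    s=arm.observe();M=R.from_rotvec(s["ee_rot"]).as_matrix()
    print("t",round(s["clock"],2),"pos",s["position"].round(4),"yaw",round(np.degrees(np.arctan2(M[1,2],M[0,2])),2),"F",s["force"].round(1),"w",round(s["width"]*92,1),"q7",s["joints"][6].round(2),"tilt",round(np.degrees(np.arccos(-M[2,0])),2))
    for t in tgt: print("shift to",t,tool(t).round(4))
E
python3 -c "
from h import *
st([.563,.0166,.056])"
```

```text
t 2.28 pos [0.5635 0.0167 0.1997] yaw -4.51 F [-0.4 -0.4  1.2] w 92.2 q7 -0.42 tilt 0.04
shift to [0.563, 0.0166, 0.056] [ 1.437e-01 -1.000e-04 -5.000e-04]
```

Call:
move_arm(steps="0.04 0 0 0 0;0.08 0 0 0 0;0.11 0 0 0 0;0.13 0 0 0 0;0.143 0 0 0 0;0.143 0 0 0 0;0.143 0 0 0 0")

```text
clock: 2.87
position: [0.5639, 0.017, 0.0574]
ee_rot: [0.061, 1.569, -0.062]
force: [0.1, 0.7, -0.1]
width: 0.999
```

```bash
python3 -c "
from h import *
st([.563,.0166,.056]); d=grab('wrist','w2')"
```

```text
t 2.87 pos [0.5639 0.017  0.0574] yaw -4.5 F [ 0.1  0.7 -0.1] w 91.9 q7 -0.53 tilt 0.05
shift to [0.563, 0.0166, 0.056] [ 0.0014 -0.0005 -0.0009]
```

View pics/w2.png

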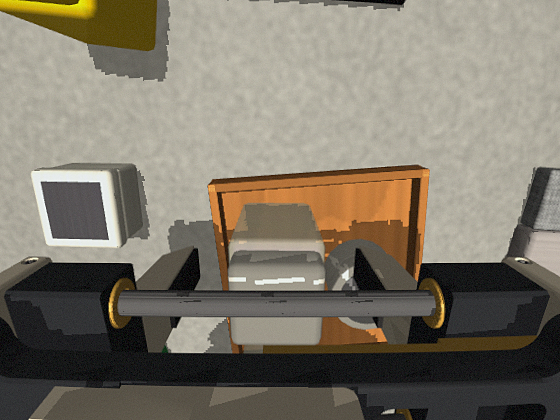

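The jar's lid spans 232–326 px, centred between the fingertips (198 and 357 px). I'll close on it.

Call:
move_arm(steps="0 0 0 0 255;0 0 0 0 255;0 0 0 0 255;0 0 0 0 255;0 0 0 0 255;0 0 0 0 255;0 0 0 0 255;0 0 0 0 255", squeeze=20)

```text
clock: 3.58
position: [0.5639, 0.0183, 0.0564]
ee_rot: [0.06, 1.57, -0.061]
force: [-1.1, 0.5, 2.4]
width: 0.542
```

```bash
python3 -c "
from h import *
st()"
```

```text
t 3.58 pos [0.5639 0.0183 0.0564] yaw -4.41 F [-1.1  0.5  2.4] w 49.9 q7 -0.53 tilt 0.0
```

Call:
move_arm(steps="-0.02 0 0 0 255;-0.05 0 0 0 255;-0.08 0 0 0 255;-0.08 0 0 0 255;-0.08 0 0 0 255;-0.08 0 0 0 255")

```text
clock: 4.08
position: [0.5631, 0.0178, 0.1354]
ee_rot: [0.06, 1.571, -0.061]
force: [-1.1, -0.3, -3.8]
width: 0.546
```

```bash
python3 -c "
from h import *
st([.6161,.2873,.137])"
```

```text
t 4.08 pos [0.5631 0.0178 0.1354] yaw -4.43 F [-1.1 -0.3 -3.8] w 50.2 q7 -0.47 tilt 0.08
shift to [0.6161, 0.2873, 0.137] [-0.0018  0.2727  0.032 ]
```

Call:
move_arm(steps="0 0.015 0.002 0 255;0 0.04 0.005 0.01 255;0 0.075 0.009 0.02 255;0 0.115 0.013 0.03 255;0 0.155 0.018 0.04 255;0 0.195 0.023 0.05 255;0 0.23 0.027 0.05 255;0 0.255 0.03 0.05 255;0 0.268 0.032 0.05 255;0 0.273 0.032 0.05 255")

```text
clock: 4.92
position: [0.6154, 0.2905, 0.1341]
ee_rot: [0.097, 1.572, -0.097]
force: [-0.2, 0.1, -3.0]
width: 0.54
```

Call:
move_arm(steps="0 0 0 0 255;0 0 0 0 255;0.03 0 0 0 255;0.055 0 0 0 255;0.065 0 0 0 255;0.07 0 0 0 255;0.07 0 0 0 255;0.07 0 0 0 255")

```text
clock: 5.58
position: [0.6175, 0.2875, 0.0674]
ee_rot: [0.101, 1.567, -0.1]
force: [0.3, -0.1, -2.0]
width: 0.542
```

```bash
python3 -c "
from h import *
st([.6161,.2873,.057]); grab('wrist','w3')"
```

```text
t 5.58 pos [0.6175 0.2875 0.0674] yaw -7.33 F [ 0.3 -0.1 -2. ] w 49.8 q7 -0.93 tilt 0.06
shift to [0.6161, 0.2873, 0.057] [ 0.0104 -0.0004 -0.0014]
```

View pics/w3.png

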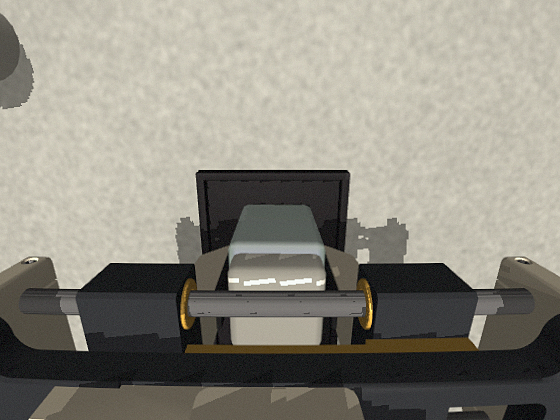

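The jar is centred over the tray, whose walls are at 197 and 349 px. I'll lower it slowly until it touches.

Call:
move_arm(steps="0.003 0 0 0 255;0.006 0 0 0 255;0.008 0 0 0 255;0.0095 0 0 0 255;0.0105 0 0 0 255;0.0105 0 0 0 255")

```text
clock: 6.13
position: [0.6168, 0.2879, 0.0565]
ee_rot: [0.1, 1.568, -0.1]
force: [-1.9, -1.7, 3.6]
width: 0.55
```

```bash
python3 -c "
from h import *
st()"
```

```text
t 6.13 pos [0.6168 0.2879 0.0565] yaw -7.28 F [-1.9 -1.7  3.6] w 50.6 q7 -0.93 tilt 0.02
```

Call:
move_arm(steps="0 0 0 0 150;0 0 0 0 110;0 0 0 0 60;0 0 0 0 0;0 0 0 0 0;0 0 0 0 0;0 0 0 0 0")

```text
clock: 6.72
position: [0.6168, 0.288, 0.0558]
ee_rot: [0.1, 1.568, -0.1]
force: [-0.9, -0.7, 0.0]
width: 0.883
```

Call:
move_arm(steps="-0.03 0 0 0 0;-0.07 0 0 0 0;-0.11 0 0 0 0;-0.14 0 0 0 0;-0.14 0 0 0 0;-0.14 0 0 0 0")

```text
clock: 7.22
position: [0.6178, 0.2887, 0.1982]
ee_rot: [0.102, 1.565, -0.098]
force: [-0.1, -0.7, -0.2]
width: 1.002
```

```bash
python3 -c "
from h import *
st([.561,-.0573,.197]); grab('top','t1');crop('top','' if 0 else 0,0,1,1,1,'x') if 0 else crop('t1',165,180,335,280,4,'t1c')"
```

```text
t 7.22 pos [0.6178 0.2887 0.1982] yaw -7.29 F [-0.1 -0.7 -0.2] w 92.2 q7 -0.87 tilt 0.25
shift to [0.561, -0.0573, 0.197] [ 3.000e-04 -3.504e-01 -1.240e-02]
```

View pics/t1c.png

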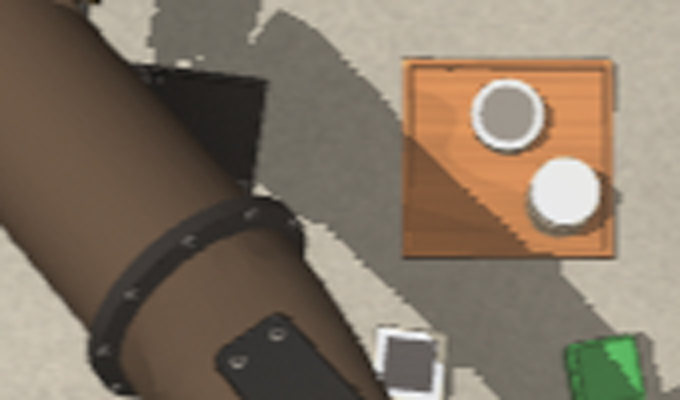

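The pot and round jar are undisturbed, and the arm hides the tray. Next is the round jar.

Call:
move_arm(steps="0 -0.035 -0.0014 -0.013 0;0 -0.075 -0.003 -0.03 0;0 -0.115 -0.004 -0.04 0;0 -0.155 -0.0055 -0.06 0;0 -0.195 -0.007 -0.08 0;0 -0.235 -0.008 -0.09 0;0 -0.275 -0.01 -0.11 0;0 -0.31 -0.011 -0.127 0;0 -0.338 -0.012 -0.127 0;0 -0.35 -0.0125 -0.127 0")

```text
clock: 8.1
position: [0.558, -0.0634, 0.1938]
ee_rot: [0.003, 1.575, -0.006]
force: [0.6, -0.3, -0.3]
width: 1.001
```

Call:
move_arm(steps="0 0 0 0 0;0 0 0 0 0;0 0 0 0 0")

```text
clock: 8.35
position: [0.5599, -0.0558, 0.1952]
ee_rot: [-0.0, 1.572, 0.002]
force: [-0.2, 0.2, 0.6]
width: 1.0
```

```bash
python3 -c "
from h import *
st([.561,-.0573,.057])"
```

```text
t 8.35 pos [ 0.5599 -0.0558  0.1952] yaw 0.1 F [-0.2  0.2  0.6] w 92.0 q7 -0.21 tilt 0.09
shift to [0.561, -0.0573, 0.057] [ 0.1382 -0.0017  0.0013]
```

Call:
move_arm(steps="0.04 -0.0015 0.001 0 0;0.08 -0.0015 0.001 0 0;0.11 -0.0015 0.001 0 0;0.13 -0.0015 0.001 0 0;0.138 -0.0015 0.001 0 0;0.138 -0.0015 0.001 0 0;0.138 -0.0015 0.001 0 0")

```text
clock: 8.93
position: [0.5616, -0.0578, 0.0584]
ee_rot: [-0.001, 1.57, 0.002]
force: [-0.3, 0.4, 1.3]
width: 0.999
```

```bash
python3 -c "
from h import *
st([.561,-.0573,.057])"
```

```text
t 8.93 pos [ 0.5616 -0.0578  0.0584] yaw 0.1 F [-0.3  0.4  1.3] w 91.9 q7 -0.31 tilt 0.04
shift to [0.561, -0.0573, 0.057] [ 0.0014  0.0005 -0.0006]
```

Call:
move_arm(steps="0 0 0 0 255;0 0 0 0 255;0 0 0 0 255;0 0 0 0 255;0 0 0 0 255;0 0 0 0 255;0 0 0 0 255;0 0 0 0 255")

```text
clock: 9.6
position: [0.561, -0.0593, 0.058]
ee_rot: [0.0, 1.571, -0.0]
force: [-0.9, -1.3, 2.3]
width: 0.559
```

```bash
python3 -c "
from h import *
st([.6065,.2119,.137])"
```

```text
t 9.6 pos [ 0.561  -0.0593  0.058 ] yaw -0.01 F [-0.9 -1.3  2.3] w 51.5 q7 -0.31 tilt 0.01
shift to [0.6065, 0.2119, 0.137] [-0.079   0.2712  0.0455]
```

Call:
move_arm(steps="-0.02 0 0 0 255;-0.05 0 0 0 255;-0.08 0 0 0 255;-0.08 0.01 0 0 255;-0.08 0.03 0.002 0 255;-0.08 0.06 0.006 0.01 255;-0.08 0.1 0.015 0.03 255;-0.08 0.14 0.023 0.05 255;-0.08 0.18 0.03 0.07 255;-0.08 0.21 0.036 0.09 255")

```text
clock: 10.43
position: [0.5963, 0.1552, 0.137]
ee_rot: [0.071, 1.571, -0.068]
force: [-0.1, 1.0, -1.9]
width: 0.559
```

```bash
python3 -c "
from h import *
st([.6065,.2119,.137])"
```

```text
t 10.43 pos [0.5963 0.1552 0.137 ] yaw -5.08 F [-0.1  1.  -1.9] w 51.4 q7 -0.69 tilt 0.11
shift to [0.6065, 0.2119, 0.137] [0.0001 0.0573 0.0052]
```

Call:
move_arm(steps="0 0.025 0.002 0.01 255;0 0.042 0.004 0.02 255;0 0.052 0.005 0.03 255;0 0.056 0.005 0.038 255;0 0.056 0.005 0.038 255;0.02 0.056 0.005 0.038 255;0.05 0.056 0.005 0.038 255;0.065 0.056 0.005 0.038 255;0.07 0.056 0.005 0.038 255;0.07 0.056 0.005 0.038 255")

```text
clock: 11.27
position: [0.6063, 0.2038, 0.0664]
ee_rot: [0.1, 1.571, -0.104]
force: [0.3, -0.4, -3.6]
width: 0.559
```

```bash
python3 -c "
from h import *
st([.6065,.2119,.0575]); grab('wrist','w4')"
```

```text
t 11.27 pos [0.6063 0.2038 0.0664] yaw -7.44 F [ 0.3 -0.4 -3.6] w 51.4 q7 -0.83 tilt 0.19
shift to [0.6065, 0.2119, 0.0575] [ 0.0089  0.0081 -0.0008]
```

View pics/w4.png

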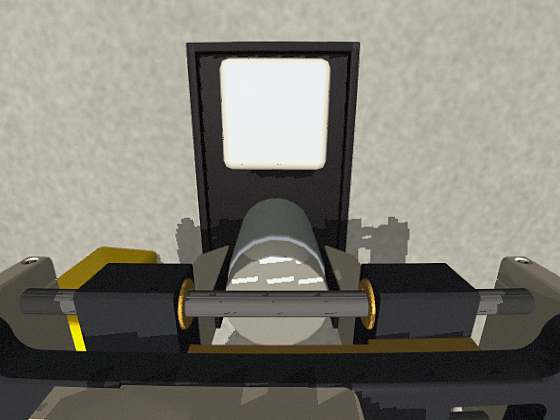

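The square jar stands well in the tray (lid at 222–328 × 58–170 px). I'll shift the round jar 8 mm toward the tray's middle and lower it.

Call:
move_arm(steps="0 0.004 0 0 255;0 0.008 0 0 255;0.003 0.008 0 0 255;0.006 0.008 0 0 255;0.008 0.008 0 0 255;0.0095 0.008 0 0 255;0.0095 0.008 0 0 255")

```text
clock: 11.9
position: [0.608, 0.214, 0.0583]
ee_rot: [0.1, 1.569, -0.101]
force: [-0.1, 0.1, -2.7]
width: 0.558
```

```bash
python3 -c "
from h import *
st()"
```

```text
t 11.9 pos [0.608  0.214  0.0583] yaw -7.34 F [-0.1  0.1 -2.7] w 51.3 q7 -0.84 tilt 0.01
```

Force z is −2.7, so the jar is still hanging. I'll go 1–2 mm lower.

Call:
move_arm(steps="0.001 0 0 0 255;0.002 0 0 0 255;0.002 0 0 0 255")

```text
clock: 12.15
position: [0.6082, 0.2143, 0.058]
ee_rot: [0.101, 1.568, -0.101]
force: [-5.1, -2.3, 13.1]
width: 0.558
```

```bash
python3 -c "
from h import *
st()"
```

```text
t 12.15 pos [0.6082 0.2143 0.058 ] yaw -7.34 F [-5.1 -2.3 13.1] w 51.4 q7 -0.84 tilt 0.05
```

Call:
move_arm(steps="-0.001 0 0 0 255;-0.001 0 0 0 150;-0.001 0 0 0 110;-0.001 0 0 0 60;-0.001 0 0 0 0;-0.001 0 0 0 0;-0.001 0 0 0 0;-0.001 0 0 0 0")

```text
clock: 12.82
position: [0.6081, 0.2141, 0.0572]
ee_rot: [0.101, 1.569, -0.101]
force: [0.0, 0.5, -0.8]
width: 0.882
```

Call:
move_arm(steps="-0.03 0 0 0 0;-0.07 0 0 0 0;-0.11 0 0 0 0;-0.14 0 0 0 0;-0.14 0 0 0 0;-0.14 0 0 0 0")

```text
clock: 13.32
position: [0.6092, 0.2147, 0.1995]
ee_rot: [0.102, 1.565, -0.099]
force: [0.0, -0.8, -1.2]
width: 1.001
```

```bash
python3 -c "
from h import *
st([.624,-.0185,.197]); grab('wrist','w5')"
```

```text
t 13.32 pos [0.6092 0.2147 0.1995] yaw -7.35 F [ 0.  -0.8 -1.2] w 92.0 q7 -0.77 tilt 0.25
shift to [0.624, -0.0185, 0.197] [ 0.0022 -0.2294  0.0445]
```

View pics/w5.png

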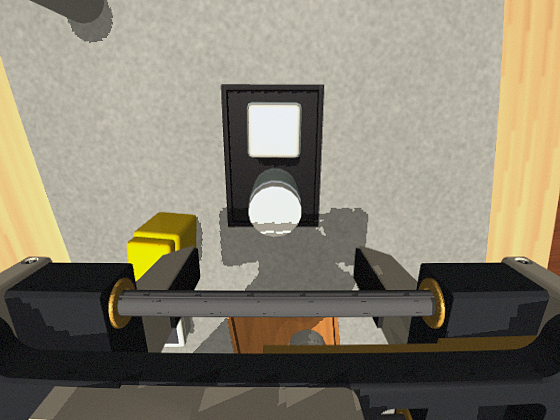

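Both jars stand upright in the tray (square lid at 248–300 × 103–157 px, round lid near (274,208)). Now I'll go to the pot with the jaws turned to lie along y.

Call:
move_arm(steps="0 -0.025 0.004 -0.12 45;0 -0.05 0.008 -0.24 45;0 -0.075 0.012 -0.36 45;0 -0.1 0.017 -0.48 45;0 -0.125 0.021 -0.6 45;0 -0.15 0.026 -0.72 45;0 -0.175 0.031 -0.84 45;0 -0.2 0.038 -0.96 45;0 -0.22 0.043 -1.08 45;0 -0.229 0.0445 -1.2 45")

```text
clock: 14.2
position: [0.6223, -0.0234, 0.1949]
ee_rot: [-0.836, 1.408, 0.836]
force: [0.2, -0.4, -0.7]
width: 0.824
```

Call:
move_arm(steps="0 0 0 -0.12 45;0 0 0 -0.24 45;0 0 0 -0.36 45;0 0 0 -0.48 45;0 0 0 -0.497 45;0 0 0 -0.497 45;0 0 0 -0.497 45")

```text
clock: 14.78
position: [0.6225, -0.0188, 0.1964]
ee_rot: [-1.204, 1.213, 1.206]
force: [0.1, 0.2, 0.0]
width: 0.823
```

```bash
python3 -c "
from h import *
st([.624,-.0185,.197]); d=grab('wrist','w6');print(proj(d,(.624,-.0185,.046)))"
```

```text
t 14.78 pos [ 0.6225 -0.0188  0.1964] yaw 89.69 F [0.1 0.2 0. ] w 75.7 q7 1.1 tilt 0.09
shift to [0.624, -0.0185, 0.197] [-0.0007 -0.0015  0.0003]
(np.float64(276.35217131955983), np.float64(199.45909049858398))
```

View pics/w6.png

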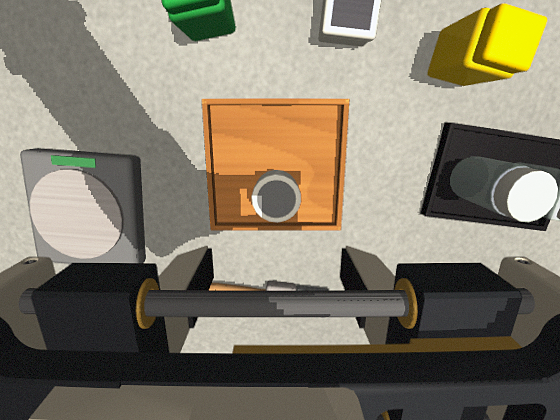

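```bash
python3 -c "
from h import *
crop('w6',195,90,360,240,4.8,'c7'); crop('w6',10,140,150,270,5,'c8')"
```

```text
(no output)
```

View pics/c7.png

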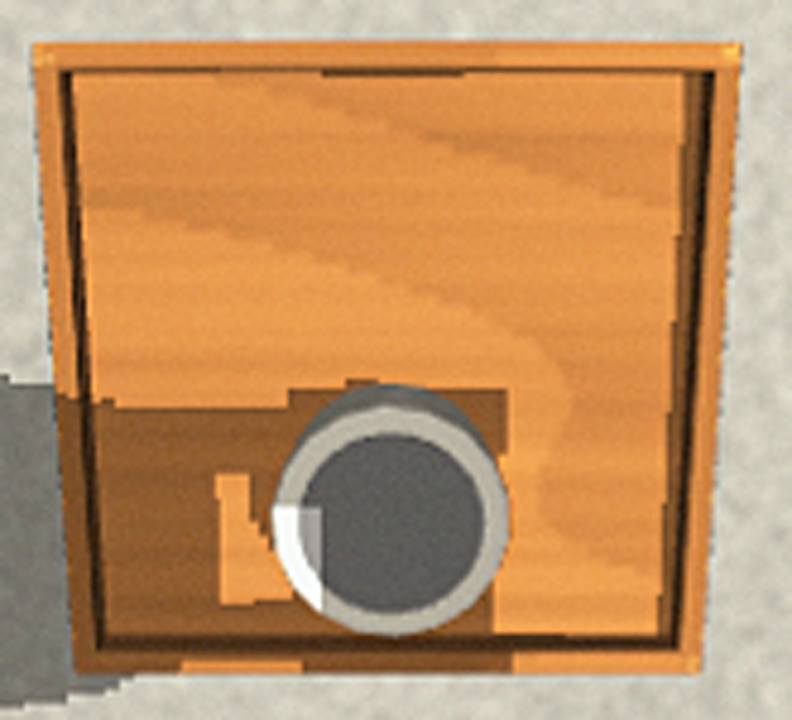

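View pics/c8.png

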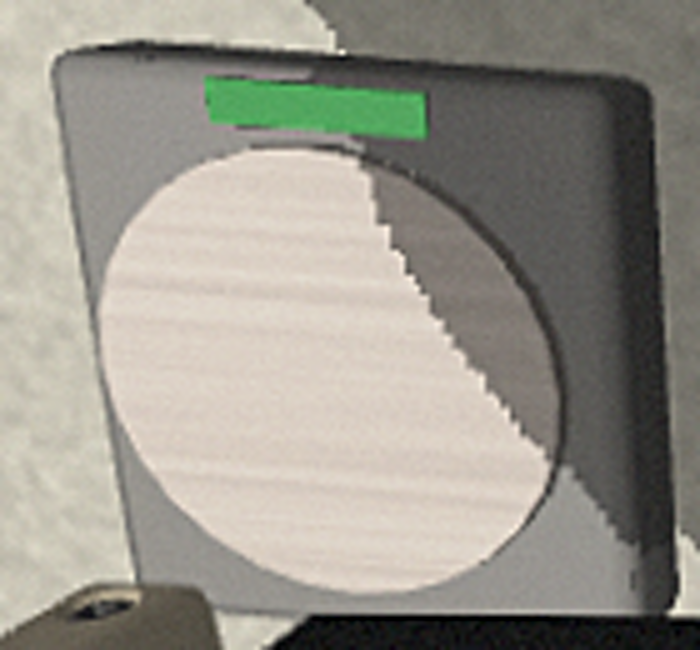

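```bash
python3 -c "
from h import *
d=load('w6')
def P(x0,y0,k,c,z): return pt(d,x0+(c[0]+.5)/k-.5,y0+(c[1]+.5)/k-.5,z)[:2]
l=np.array([P(195,90,4.8,c,.02) for c in [(33,44),(742,44),(700,673),(76,673)]]);print(l.round(4).tolist(),l.mean(0)+[.029,0])
for c in [(393,522)]: print('pot',P(195,90,4.8,c,.046))
p=np.array([P(10,140,5,c,.038) for c in [(98,325),(563,410),(300,148),(370,593),(180,178),(470,562),(120,440),(520,270)]])
A=np.c_[2*p,np.ones(8)];s=np.linalg.lstsq(A,(p**2).sum(1),rcond=None)[0];print('pan',s[:2],np.sqrt(s[2]+s[:2]@s[:2]))
"
```

```text
[[0.5197, -0.0974], [0.5207, 0.0595], [0.6693, 0.0585], [0.6683, -0.0982]] [ 0.62349056 -0.01939333]
pot [ 0.62277417 -0.01835647]
pan [ 0.64337137 -0.24856926] 0.054026936896204455
```

Caddy, pot and pan all agree with the top camera to within 2 mm. I'll descend around the pot.

Call:
move_arm(steps="0.04 -0.0012 0 0 45;0.08 -0.0012 0 0 45;0.12 -0.0012 0 0 45;0.15 -0.0012 0 0 45;0.17 -0.0012 0 0 45;0.178 -0.0012 0 0 45;0.181 -0.0012 0 0 45;0.181 -0.0012 0 0 45")

```text
clock: 15.5
position: [0.6244, -0.0185, 0.0166]
ee_rot: [-1.207, 1.21, 1.207]
force: [0.1, 0.9, 0.9]
width: 0.825
```

```bash
python3 -c "
from h import *
st([.6238,-.0185,.014])"
```

```text
t 15.5 pos [ 0.6244 -0.0185  0.0166] yaw 89.85 F [0.1 0.9 0.9] w 75.9 q7 0.96 tilt 0.01
shift to [0.6238, -0.0185, 0.014] [ 0.0026  0.0006 -0.    ]
```

Call:
move_arm(steps="0 0 0 0 255;0 0 0 0 255;0 0 0 0 255;0 0 0 0 255;0 0 0 0 255;0 0 0 0 255;0 0 0 0 255", squeeze=12)

```text
clock: 16.08
position: [0.6248, -0.0188, 0.0174]
ee_rot: [-1.208, 1.209, 1.206]
force: [-0.7, -1.4, 6.3]
width: 0.585
```

```bash
python3 -c "
from h import *
st()"
```

```text
t 16.08 pos [ 0.6248 -0.0188  0.0174] yaw 89.87 F [-0.7 -1.4  6.3] w 53.9 q7 0.96 tilt 0.08
```

Call:
move_arm(steps="-0.01 0 0 0 255;-0.03 0 0 0 255;-0.06 0 0 0 255;-0.09 0 0 0 255;-0.1 0 0 0 255;-0.1 0 0 0 255;-0.1 0 0 0 255")

```text
clock: 16.67
position: [0.6241, -0.0191, 0.1164]
ee_rot: [-1.208, 1.21, 1.207]
force: [0.4, 0.3, -1.9]
width: 0.585
```

```bash
python3 -c "
from h import *
st([.6447,-.2487,.117])"
```

```text
t 16.67 pos [ 0.6241 -0.0191  0.1164] yaw 89.87 F [ 0.4  0.3 -1.9] w 53.8 q7 1.04 tilt 0.04
shift to [0.6447, -0.2487, 0.117] [-0.0005 -0.0211 -0.2296]
```

Call:
move_arm(steps="0 -0.001 -0.015 0 255;0 -0.003 -0.04 0 255;0 -0.006 -0.075 0 255;0 -0.01 -0.115 0 255;0 -0.014 -0.15 0 255;0 -0.017 -0.185 0 255;0 -0.019 -0.21 0 255;0 -0.021 -0.225 0 255;0 -0.021 -0.2295 0 255;0 -0.021 -0.2295 0 255")

```text
clock: 17.5
position: [0.6439, -0.249, 0.1149]
ee_rot: [-1.205, 1.212, 1.208]
force: [-0.0, -0.3, -1.7]
width: 0.581
```

Call:
move_arm(steps="0 0 0 0 255;0 0 0 0 255;0 0 0 0 255;0.02 0 0 0 255;0.04 0 0 0 255;0.053 0 0 0 255;0.058 0 0 0 255;0.058 0 0 0 255;0.058 0 0 0 255")

```text
clock: 18.25
position: [0.6451, -0.2478, 0.0589]
ee_rot: [-1.208, 1.209, 1.208]
force: [0.2, 0.2, -0.4]
width: 0.586
```

```bash
python3 -c "
from h import *
st([.6447,-.2487,.049])
d=grab('top','t2'); crop('t2',320,160,420,240,8,'t2c')"
```

```text
t 18.25 pos [ 0.6451 -0.2478  0.0589] yaw 89.92 F [ 0.2  0.2 -0.4] w 53.9 q7 1.38 tilt 0.03
shift to [0.6447, -0.2487, 0.049] [ 0.0099  0.0004 -0.0009]
```

View pics/t2c.png

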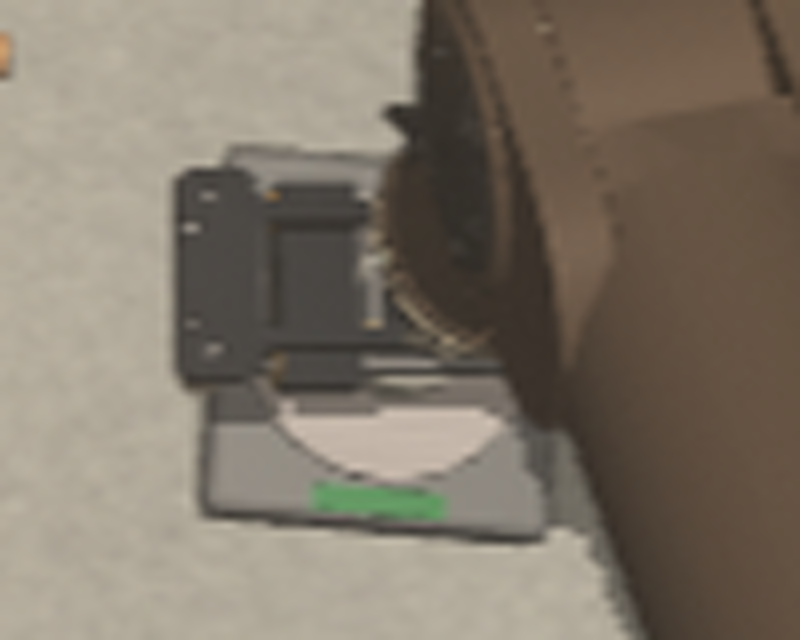

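The gripper is over the pan, with the pan's front edge visible at (390,475) in the crop. I'll lower the pot in small steps.

Call:
move_arm(steps="0.003 0 -0.001 0 255;0.006 0 -0.001 0 255;0.008 0 -0.001 0 255;0.0095 0 -0.001 0 255;0.0095 0 -0.001 0 255")

```text
clock: 18.72
position: [0.6447, -0.2495, 0.0494]
ee_rot: [-1.208, 1.21, 1.207]
force: [-2.3, 0.7, 4.4]
width: 0.587
```

```bash
python3 -c "
from h import *
st()"
```

```text
t 18.72 pos [ 0.6447 -0.2495  0.0494] yaw 89.88 F [-2.3  0.7  4.4] w 54.0 q7 1.38 tilt 0.03
```

Call:
move_arm(steps="0 0 0 0 100;0 0 0 0 60;0 0 0 0 0;0 0 0 0 0;0 0 0 0 0;0 0 0 0 0")

```text
clock: 19.22
position: [0.6448, -0.2492, 0.0488]
ee_rot: [-1.208, 1.21, 1.208]
force: [-0.1, 0.5, 0.2]
width: 0.92
```

Call:
move_arm(steps="-0.03 0 0 0 0;-0.07 0 0 0 0;-0.11 0 0 0 0;-0.14 0 0 0 0;-0.14 0 0 0 0;-0.14 0 0 0 0")

```text
clock: 19.72
position: [0.6459, -0.2492, 0.1912]
ee_rot: [-1.211, 1.208, 1.204]
force: [-0.3, -0.0, -1.4]
width: 1.002
```

```bash
python3 -c "
from h import *
st([.440,.054,.19]); d=grab('wrist','w7'); print(proj(d,(.6447,-.2487,.078)))"
```

```text
t 19.72 pos [ 0.6459 -0.2492  0.1912] yaw 89.88 F [-0.3 -0.  -1.4] w 92.1 q7 1.46 tilt 0.23
shift to [0.44, 0.054, 0.19] [0.     0.2065 0.3028]
(np.float64(276.80884995568135), np.float64(206.20487520825435))
```

View pics/w7.png

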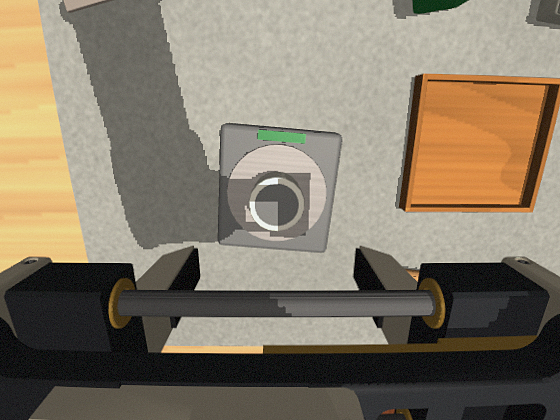

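The pot stands near the middle of the pan (pot at (276,203), pan circle 227–328 px wide). Next is the tin, gripped with the jaws along x so the gripper body stays clear of the yellow jar.

Call:
move_arm(steps="0 0.02 0.03 0.12 0;0 0.04 0.06 0.24 0;0 0.061 0.09 0.36 0;0 0.082 0.12 0.48 0;0 0.102 0.15 0.6 0;0 0.123 0.18 0.72 0;0 0.143 0.21 0.84 0;0 0.164 0.24 0.96 0;0 0.185 0.272 1.08 0;0 0.2065 0.303 1.2 0")

```text
clock: 20.6
position: [0.4366, 0.0548, 0.1875]
ee_rot: [-0.284, 1.554, 0.284]
force: [0.4, 1.1, -0.2]
width: 1.001
```

Call:
move_arm(steps="0 0 0 0.12 0;0 0 0 0.24 0;0 0 0 0.36 0;0 0 0 0.47 0;0 0 0 0.47 0;0 0 0 0.47 0;0 0 0 0.47 0")

```text
clock: 21.18
position: [0.4383, 0.0539, 0.1882]
ee_rot: [0.076, 1.571, -0.077]
force: [0.3, -0.8, 0.0]
width: 1.004
```

```bash
python3 -c "
from h import *
st([.440,.054,.012]); d=grab('wrist','w8'); print(proj(d,(.44,.054,.04)))"
```

```text
t 21.18 pos [0.4383 0.0539 0.1882] yaw -5.59 F [ 0.3 -0.8  0. ] w 92.3 q7 -0.53 tilt 0.09
shift to [0.44, 0.054, 0.012] [0.1762 0.0003 0.002 ]
(np.float64(278.37931096327344), np.float64(197.98210409124437))
```

View pics/w8.png

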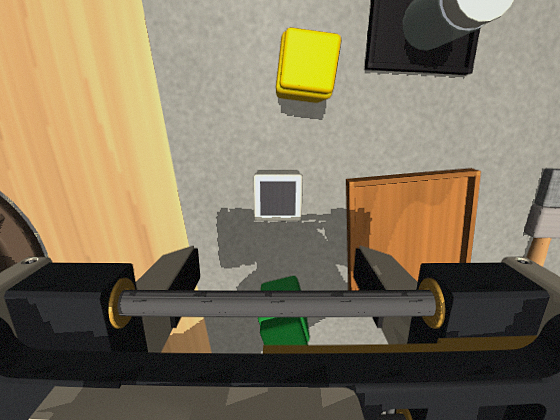

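The tin sits square in the wrist view, with its centre at (277,196) px. I'll descend.

Call:
move_arm(steps="0.04 0 0.002 0 45;0.08 0 0.002 0 45;0.12 0 0.002 0 45;0.15 0 0.002 0 45;0.168 0 0.002 0 45;0.175 0 0.002 0 45;0.177 0 0.002 0 45;0.177 0 0.002 0 45")

```text
clock: 21.9
position: [0.441, 0.0541, 0.012]
ee_rot: [0.079, 1.57, -0.079]
force: [-0.7, 0.6, -0.3]
width: 0.822
```

Call:
move_arm(steps="0 0 0 0 255;0 0 0 0 255;0 0 0 0 255;0 0 0 0 255;0 0 0 0 255;0 0 0 0 255;0 0 0 0 255", squeeze=14)

```text
clock: 22.48
position: [0.4412, 0.0539, 0.0125]
ee_rot: [0.079, 1.568, -0.08]
force: [-1.4, -0.5, 8.3]
width: 0.561
```

```bash
python3 -c "
from h import *
st()"
```

```text
t 22.48 pos [0.4412 0.0539 0.0125] yaw -5.8 F [-1.4 -0.5  8.3] w 51.6 q7 -0.81 tilt 0.06
```

Call:
move_arm(steps="-0.01 0 0 0 255;-0.03 0 0 0 255;-0.06 0 0 0 255;-0.09 0 0 0 255;-0.1 0 0 0 255;-0.1 0 0 0 255")

```text
clock: 22.98
position: [0.4425, 0.0542, 0.1146]
ee_rot: [0.08, 1.564, -0.079]
force: [0.0, -0.4, -0.6]
width: 0.562
```

```bash
python3 -c "
from h import *
st([.6242,-.0194,.112])"
```

```text
t 22.98 pos [0.4425 0.0542 0.1146] yaw -5.82 F [ 0.  -0.4 -0.6] w 51.7 q7 -0.64 tilt 0.29
shift to [0.6242, -0.0194, 0.112] [ 0.0035 -0.0548  0.1882]
```

Call:
move_arm(steps="0 -0.003 0.01 -0.1 255;0 -0.009 0.03 -0.22 255;0 -0.016 0.055 -0.34 255;0 -0.024 0.08 -0.46 255;0 -0.032 0.11 -0.58 255;0 -0.04 0.138 -0.7 255;0 -0.047 0.162 -0.82 255;0 -0.052 0.18 -0.94 255;0 -0.0545 0.188 -1.06 255;0 -0.0545 0.188 -1.18 255")

```text
clock: 23.82
position: [0.6233, -0.0208, 0.1096]
ee_rot: [-0.842, 1.403, 0.843]
force: [-0.4, 0.0, -1.1]
width: 0.567
```

Call:
move_arm(steps="0 0 0 -0.12 255;0 0 0 -0.24 255;0 0 0 -0.36 255;0 0 0 -0.45 255;0 0 0 -0.49 255;0 0 0 -0.49 255;0 0 0 -0.49 255")

```text
clock: 24.4
position: [0.6216, -0.0194, 0.1104]
ee_rot: [-1.206, 1.212, 1.208]
force: [-0.2, 0.1, -1.3]
width: 0.562
```

```bash
python3 -c "
from h import *
st([.6242,-.0194,.0182])"
```

```text
t 24.4 pos [ 0.6216 -0.0194  0.1104] yaw 89.8 F [-0.2  0.1 -1.3] w 51.7 q7 0.98 tilt 0.11
shift to [0.6242, -0.0194, 0.0182] [ 0.0922 -0.0027 -0.    ]
```

Call:
move_arm(steps="0.02 -0.002 0 0 255;0.045 -0.002 0 0 255;0.065 -0.002 0 0 255;0.077 -0.002 0 0 255;0.08 -0.002 0 0 255;0.08 -0.002 0 0 255;0.08 -0.002 0 0 255")

```text
clock: 24.98
position: [0.6248, -0.0189, 0.0326]
ee_rot: [-1.208, 1.209, 1.207]
force: [0.2, 0.2, -1.3]
width: 0.566
```

```bash
python3 -c "
from h import *
st([.6242,-.0194,.0182]);grab('wrist','w9');grab('scene','s1'); crop('s1',190,160,340,270,5.3,'s1c')"
```

```text
t 24.98 pos [ 0.6248 -0.0189  0.0326] yaw 89.88 F [ 0.2  0.2 -1.3] w 52.1 q7 0.91 tilt 0.05
shift to [0.6242, -0.0194, 0.0182] [ 0.0144  0.0007 -0.0005]
```

View pics/w9.png

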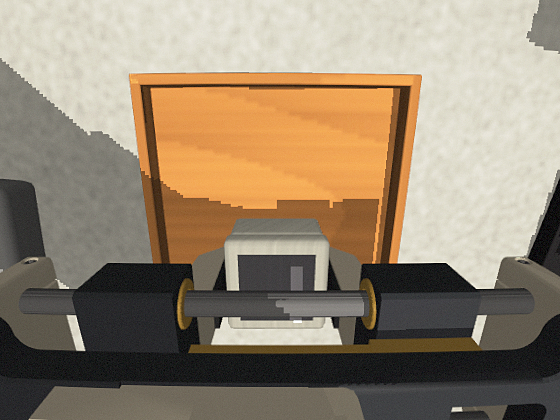

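View pics/s1c.png

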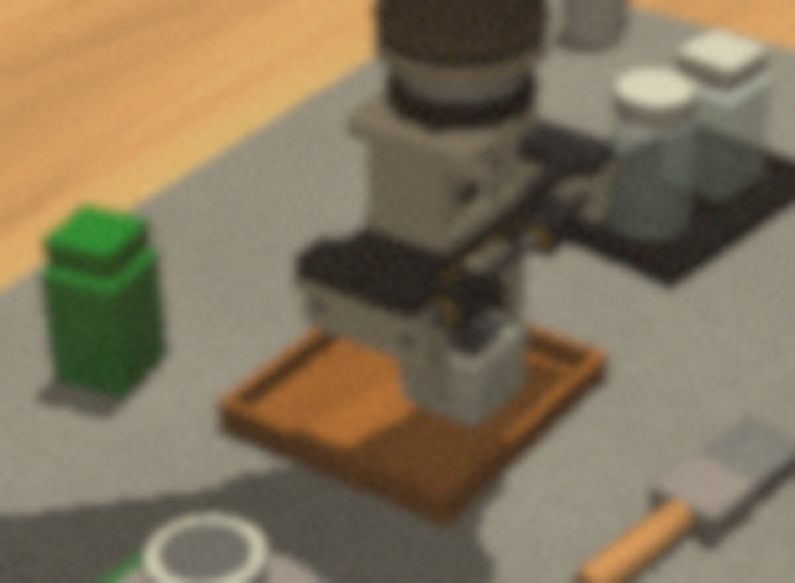

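The tin is centred between the fingers (238–316 px) over the back place, and both jars stand in the tray. I'll lower it the rest of the way.

Call:
move_arm(steps="0.004 0 0 0 255;0.008 0 0 0 255;0.011 0 0 0 255;0.013 0 0 0 255;0.014 0 0 0 255;0.014 0 0 0 255")

```text
clock: 25.58
position: [0.6242, -0.0195, 0.0184]
ee_rot: [-1.208, 1.211, 1.207]
force: [-3.9, -2.1, 7.5]
width: 0.564
```

```bash
python3 -c "
from h import *
st()"
```

```text
t 25.58 pos [ 0.6242 -0.0195  0.0184] yaw 89.89 F [-3.9 -2.1  7.5] w 51.9 q7 0.9 tilt 0.05
```

Call:
move_arm(steps="0 0 0 0 100;0 0 0 0 60;0 0 0 0 45;0 0 0 0 45;0 0 0 0 45;0 0 0 0 45")

```text
clock: 26.08
position: [0.6243, -0.0192, 0.0178]
ee_rot: [-1.208, 1.21, 1.208]
force: [-0.1, 0.6, -0.1]
width: 0.822
```

Call:
move_arm(steps="-0.02 0 0 0 45;-0.05 0 0 0 45;-0.09 0 0 0 45;-0.13 0 0 0 45;-0.17 0 0 0 45;-0.18 0 0 0 45;-0.18 0 0 0 45")

```text
clock: 26.67
position: [0.6262, -0.0184, 0.202]
ee_rot: [-1.211, 1.205, 1.203]
force: [-0.2, 0.6, -0.5]
width: 0.824
```

```bash
python3 -c "
from h import *
st([.6080,.2142,.2]); d=grab('wrist','w10'); print(proj(d,(.6242,-.0194,.046)))"
```

```text
t 26.67 pos [ 0.6262 -0.0184  0.202 ] yaw 89.89 F [-0.2  0.6 -0.5] w 75.8 q7 1.05 tilt 0.37
shift to [0.608, 0.2142, 0.2] [0.0019 0.0187 0.2325]
(np.float64(275.13934653132253), np.float64(193.82788883422853))
```

View pics/w10.png

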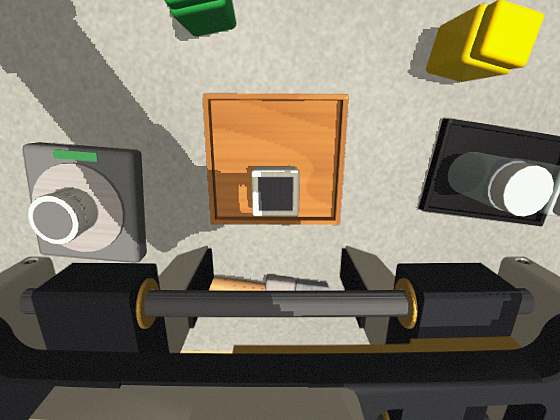

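The tin sits at (275,192) px against a target of (275,194), flat and upright. Next I'll fetch the round jar.

Call:
move_arm(steps="0 0.002 0.02 0.12 0;0 0.004 0.045 0.24 0;0 0.006 0.07 0.36 0;0 0.008 0.095 0.48 0;0 0.01 0.12 0.6 0;0 0.012 0.145 0.72 0;0 0.014 0.17 0.84 0;0 0.016 0.2 0.96 0;0 0.018 0.225 1.08 0;0 0.0185 0.2325 1.2 0")

```text
clock: 27.55
position: [0.6039, 0.2181, 0.196]
ee_rot: [-0.287, 1.554, 0.291]
force: [-0.4, 0.2, 0.6]
width: 0.999
```

Call:
move_arm(steps="0 0 0 0.12 0;0 0 0 0.24 0;0 0 0 0.36 0;0 0 0 0.48 0;0 0 0 0.497 0;0 0 0 0.497 0;0 0 0 0.497 0")

```text
clock: 28.13
position: [0.6059, 0.2129, 0.1968]
ee_rot: [0.097, 1.57, -0.098]
force: [0.8, 0.3, -0.2]
width: 1.003
```

```bash
python3 -c "
from h import *
st([.6081,.2142,.0575])
d=grab('wrist','w11');print(proj(d,(.6081,.2142,.101)),proj(d,(.617,.2878,.101)))"
```

```text
t 28.13 pos [0.6059 0.2129 0.1968] yaw -7.12 F [ 0.8  0.3 -0.2] w 92.3 q7 -0.81 tilt 0.1
shift to [0.6081, 0.2142, 0.0575] [0.1393 0.0017 0.0022]
(np.float64(279.0605759060895), np.float64(211.5772931717284)) (np.float64(278.8999789431744), np.float64(125.67967499472009))
```

View pics/w11.png

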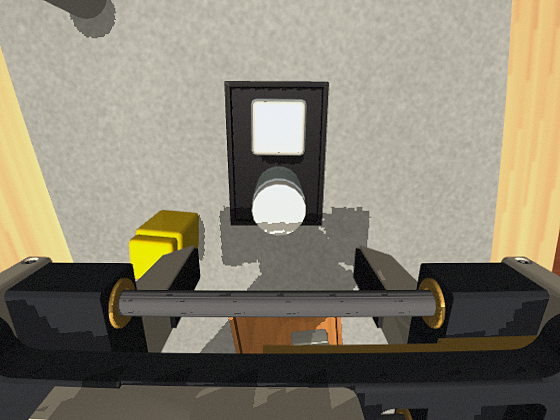

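The round lid at (279,208) and square lid at (279,128) px match the prediction. I'll descend and grip.

Call:
move_arm(steps="0.04 0.0015 0.001 0 0;0.08 0.0015 0.001 0 0;0.11 0.0015 0.001 0 0;0.13 0.0015 0.001 0 0;0.138 0.0015 0.001 0 0;0.138 0.0015 0.001 0 0;0.138 0.0015 0.001 0 0")

```text
clock: 28.77
position: [0.6078, 0.2149, 0.0605]
ee_rot: [0.1, 1.568, -0.099]
force: [0.6, -1.2, -0.1]
width: 1.002
```

```bash
python3 -c "
from h import *
st([.6081,.2142,.0575])"
```

```text
t 28.77 pos [0.6078 0.2149 0.0605] yaw -7.29 F [ 0.6 -1.2 -0.1] w 92.2 q7 -0.89 tilt 0.03
shift to [0.6081, 0.2142, 0.0575] [ 0.003  -0.0007  0.0004]
```

Call:
move_arm(steps="0 0 0 0 255;0 0 0 0 255;0 0 0 0 255;0 0 0 0 255;0 0 0 0 255;0 0 0 0 255;0 0 0 0 255;0 0 0 0 255", squeeze=20)

```text
clock: 29.43
position: [0.6077, 0.2146, 0.06]
ee_rot: [0.101, 1.568, -0.101]
force: [1.3, -0.8, 2.0]
width: 0.556
```

Call:
move_arm(steps="-0.02 0 0 0 255;-0.05 0 0 0 255;-0.08 0 0 0 255;-0.08 0 0 0 255;-0.08 0 0 0 255;-0.08 0 0 0 255")

```text
clock: 29.93
position: [0.6068, 0.214, 0.1387]
ee_rot: [0.1, 1.57, -0.102]
force: [-0.0, 0.1, -3.4]
width: 0.558
```

```bash
python3 -c "
from h import *
st([.5613,-.0580,.137])"
```

```text
t 29.93 pos [0.6068 0.214  0.1387] yaw -7.34 F [-0.   0.1 -3.4] w 51.4 q7 -0.84 tilt 0.11
shift to [0.5613, -0.058, 0.137] [ 0.0021 -0.2756 -0.0103]
```

Call:
move_arm(steps="0 -0.015 0 -0.007 255;0 -0.04 -0.001 -0.02 255;0 -0.075 -0.002 -0.04 255;0 -0.115 -0.004 -0.06 255;0 -0.155 -0.006 -0.08 255;0 -0.195 -0.0075 -0.1 255;0 -0.23 -0.009 -0.115 255;0 -0.258 -0.01 -0.128 255;0 -0.272 -0.0105 -0.128 255;0 -0.2755 -0.0105 -0.128 255")

```text
clock: 30.77
position: [0.5597, -0.062, 0.1377]
ee_rot: [0.003, 1.575, -0.006]
force: [-0.7, -0.6, -2.5]
width: 0.558
```

Call:
move_arm(steps="0 0 0 0 255;0 0 0 0 255;0 0 0 0 255")

```text
clock: 31.02
position: [0.5618, -0.0553, 0.1394]
ee_rot: [-0.001, 1.571, 0.003]
force: [-0.3, 0.1, -4.2]
width: 0.56
```

```bash
python3 -c "
from h import *
st([.5613,-.0580,.060])"
```

```text
t 31.02 pos [ 0.5618 -0.0553  0.1394] yaw 0.13 F [-0.3  0.1 -4.2] w 51.5 q7 -0.3 tilt 0.07
shift to [0.5613, -0.058, 0.06] [ 0.0794 -0.0028 -0.0004]
```

Call:
move_arm(steps="0 -0.002 0 0 255;0.025 -0.0025 0 0 255;0.05 -0.0025 0 0 255;0.062 -0.0025 0 0 255;0.068 -0.0025 0 0 255;0.068 -0.0025 0 0 255;0.068 -0.0025 0 0 255")

```text
clock: 31.6
position: [0.5624, -0.0592, 0.0724]
ee_rot: [-0.0, 1.57, 0.001]
force: [0.4, -0.1, -2.6]
width: 0.56
```

```bash
python3 -c "
from h import *
st([.5613,-.0580,.060])"
```

```text
t 31.6 pos [ 0.5624 -0.0592  0.0724] yaw 0.04 F [ 0.4 -0.1 -2.6] w 51.5 q7 -0.36 tilt 0.03
shift to [0.5613, -0.058, 0.06] [ 0.0124  0.0012 -0.0011]
```

Call:
move_arm(steps="0.004 0.001 -0.001 0 255;0.008 0.001 -0.001 0 255;0.010 0.001 -0.001 0 255;0.0115 0.001 -0.001 0 255;0.0125 0.001 -0.001 0 255;0.0125 0.001 -0.001 0 255")

```text
clock: 32.1
position: [0.561, -0.0588, 0.0599]
ee_rot: [-0.0, 1.571, -0.0]
force: [-1.6, 0.6, 2.8]
width: 0.556
```

```bash
python3 -c "
from h import *
st()"
```

```text
t 32.1 pos [ 0.561  -0.0588  0.0599] yaw -0.01 F [-1.6  0.6  2.8] w 51.2 q7 -0.37 tilt 0.03
```

Contact, so I'll release and go for the square jar.

Call:
move_arm(steps="0 0 0 0 150;0 0 0 0 110;0 0 0 0 60;0 0 0 0 0;0 0 0 0 0;0 0 0 0 0;0 0 0 0 0")

```text
clock: 32.68
position: [0.5609, -0.0587, 0.0593]
ee_rot: [0.0, 1.571, -0.0]
force: [-0.8, -0.2, 0.1]
width: 0.879
```

Call:
move_arm(steps="-0.03 0 0 0 0;-0.07 0 0 0 0;-0.11 0 0 0 0;-0.14 0 0 0 0;-0.14 0 0 0 0;-0.14 0 0 0 0")

```text
clock: 33.18
position: [0.562, -0.0587, 0.2014]
ee_rot: [-0.0, 1.567, -0.001]
force: [-0.2, -0.1, 0.6]
width: 0.999
```

```bash
python3 -c "
from h import *
st([.617,.2878,.2]);d=grab('wrist','w12');print(proj(d,(.561,-.0573,.101)))"
```

```text
t 33.18 pos [ 0.562  -0.0587  0.2014] yaw -0.02 F [-0.2 -0.1  0.6] w 91.9 q7 -0.25 tilt 0.23
shift to [0.617, 0.2878, 0.2] [0.0014 0.3466 0.0548]
(np.float64(275.02633813507515), np.float64(210.25479954551318))
```

View pics/w12.png

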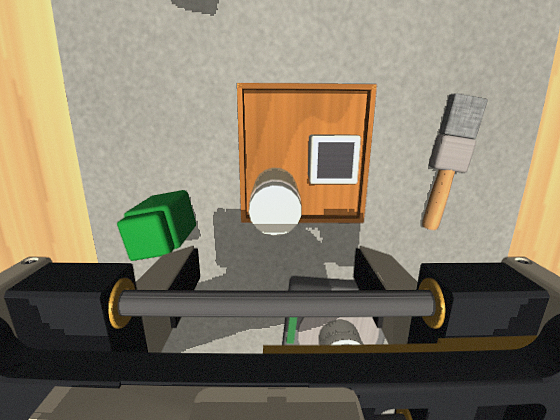

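The round jar is back, with its lid at (275,208) px against a predicted (275,210). Now the square jar.

Call:
move_arm(steps="0 0.035 0.005 0.013 0;0 0.075 0.011 0.03 0;0 0.115 0.018 0.04 0;0 0.155 0.024 0.06 0;0 0.195 0.031 0.08 0;0 0.235 0.037 0.09 0;0 0.275 0.043 0.11 0;0 0.31 0.049 0.127 0;0 0.336 0.053 0.127 0;0 0.3465 0.055 0.127 0")

```text
clock: 34.07
position: [0.6138, 0.2928, 0.1971]
ee_rot: [0.096, 1.572, -0.095]
force: [-0.2, 0.8, 0.2]
width: 1.003
```

Call:
move_arm(steps="0 0 0 0 0;0 0 0 0 0;0 0 0 0 0")

```text
clock: 34.32
position: [0.6161, 0.2853, 0.1983]
ee_rot: [0.099, 1.569, -0.103]
force: [0.1, -0.3, 1.1]
width: 0.997
```

```bash
python3 -c "
from h import *
st([.617,.2878,.0575])"
```

```text
t 34.32 pos [0.6161 0.2853 0.1983] yaw -7.39 F [ 0.1 -0.3  1.1] w 91.7 q7 -0.91 tilt 0.14
shift to [0.617, 0.2878, 0.0575] [0.1408 0.003  0.0007]
```

Call:
move_arm(steps="0.04 0.002 0 0 0;0.08 0.002 0 0 0;0.11 0.002 0 0 0;0.13 0.002 0 0 0;0.14 0.002 0 0 0;0.14 0.002 0 0 0;0.14 0.002 0 0 0")

```text
clock: 34.9
position: [0.6167, 0.2887, 0.06]
ee_rot: [0.101, 1.568, -0.101]
force: [0.4, 1.0, 1.0]
width: 0.998
```

```bash
python3 -c "
from h import *
st([.617,.2878,.0575])"
```

```text
t 34.9 pos [0.6167 0.2887 0.06  ] yaw -7.36 F [0.4 1.  1. ] w 91.8 q7 -0.99 tilt 0.02
shift to [0.617, 0.2878, 0.0575] [ 0.0025 -0.0008  0.0004]
```

Call:
move_arm(steps="0 0 0 0 255;0 0 0 0 255;0 0 0 0 255;0 0 0 0 255;0 0 0 0 255;0 0 0 0 255;0 0 0 0 255;0 0 0 0 255")

```text
clock: 35.57
position: [0.6163, 0.2898, 0.0595]
ee_rot: [0.1, 1.568, -0.1]
force: [0.6, 0.1, 1.6]
width: 0.546
```

Call:
move_arm(steps="-0.02 0 0 0 255;-0.05 0 0 0 255;-0.08 0 0 0 255;-0.08 0 0 0 255;-0.08 0 0 0 255;-0.08 0 0 0 255")

```text
clock: 36.07
position: [0.6156, 0.2891, 0.1383]
ee_rot: [0.099, 1.57, -0.101]
force: [0.2, -0.8, -3.3]
width: 0.543
```

```bash
python3 -c "
from h import *
st([.5634,.0178,.137])"
```

```text
t 36.07 pos [0.6156 0.2891 0.1383] yaw -7.28 F [ 0.2 -0.8 -3.3] w 50.0 q7 -0.95 tilt 0.09
shift to [0.5634, 0.0178, 0.137] [ 0.0017 -0.2757 -0.0174]
```

Call:
move_arm(steps="0 -0.015 0 0 255;0 -0.04 -0.002 -0.01 255;0 -0.075 -0.004 -0.02 255;0 -0.115 -0.007 -0.03 255;0 -0.155 -0.01 -0.04 255;0 -0.195 -0.012 -0.049 255;0 -0.23 -0.014 -0.049 255;0 -0.258 -0.016 -0.049 255;0 -0.271 -0.017 -0.049 255;0 -0.2745 -0.0173 -0.049 255")

```text
clock: 36.9
position: [0.5625, 0.0148, 0.1378]
ee_rot: [0.063, 1.573, -0.067]
force: [-0.3, 0.0, -3.9]
width: 0.543
```

Call:
move_arm(steps="0 0 0 0 255;0 0 0 0 255;0 0 0 0 255")

```text
clock: 37.15
position: [0.5642, 0.0217, 0.1392]
ee_rot: [0.06, 1.57, -0.059]
force: [-0.0, 0.0, -2.8]
width: 0.547
```

```bash
python3 -c "
from h import *
st([.5634,.0185,.060])"
```

```text
t 37.15 pos [0.5642 0.0217 0.1392] yaw -4.34 F [-0.   0.  -2.8] w 50.4 q7 -0.53 tilt 0.07
shift to [0.5634, 0.0185, 0.06] [ 0.0792 -0.0033 -0.0005]
```

Call:
move_arm(steps="0 -0.002 0 0 255;0.025 -0.0025 0 0 255;0.05 -0.0025 0 0 255;0.062 -0.0025 0 0 255;0.068 -0.0025 0 0 255;0.068 -0.0025 0 0 255;0.068 -0.0025 0 0 255")

```text
clock: 37.73
position: [0.5644, 0.0177, 0.0719]
ee_rot: [0.061, 1.57, -0.06]
force: [-0.1, -0.0, -2.1]
width: 0.542
```

```bash
python3 -c "
from h import *
st([.5634,.0185,.060])"
```

```text
t 37.73 pos [0.5644 0.0177 0.0719] yaw -4.43 F [-0.1 -0.  -2.1] w 49.9 q7 -0.58 tilt 0.03
shift to [0.5634, 0.0185, 0.06] [ 0.0119  0.0007 -0.0011]
```

Call:
move_arm(steps="0.004 0.001 -0.001 0 255;0.008 0.001 -0.001 0 255;0.010 0.001 -0.001 0 255;0.0115 0.001 -0.001 0 255;0.0123 0.001 -0.001 0 255;0.0123 0.001 -0.001 0 255")

```text
clock: 38.23
position: [0.5631, 0.0181, 0.0594]
ee_rot: [0.061, 1.57, -0.062]
force: [-1.5, -0.0, 0.4]
width: 0.544
```

```bash
python3 -c "
from h import *
st()"
```

```text
t 38.23 pos [0.5631 0.0181 0.0594] yaw -4.48 F [-1.5 -0.   0.4] w 50.0 q7 -0.6 tilt 0.02
```

Call:
move_arm(steps="0.0005 0 0 0 255;0.0005 0 0 0 150;0.0005 0 0 0 110;0 0 0 0 60;0 0 0 0 0;0 0 0 0 0;0 0 0 0 0;0 0 0 0 0")

```text
clock: 38.9
position: [0.5631, 0.0182, 0.059]
ee_rot: [0.061, 1.57, -0.061]
force: [-0.1, 0.1, 0.2]
width: 0.884
```

Call:
move_arm(steps="-0.03 0 0 0 0;-0.07 0 0 0 0;-0.11 0 0 0 0;-0.15 0 0 0 0;-0.19 0 0 0 0;-0.23 0 0 0 0;-0.25 0 0 0 0;-0.25 0 0 0 0")

```text
clock: 39.57
position: [0.5652, 0.0191, 0.3145]
ee_rot: [0.062, 1.562, -0.061]
force: [0.5, -0.1, -0.3]
width: 1.001
```

```bash
python3 -c "
from h import *
st([.40,-.02,.32])"
```

```text
t 39.57 pos [0.5652 0.0191 0.3145] yaw -4.47 F [ 0.5 -0.1 -0.3] w 92.1 q7 -0.41 tilt 0.48
shift to [0.4, -0.02, 0.32] [-0.0069 -0.0519 -0.1616]
```

I'll swing aside to compare the top view with the start.

Call:
move_arm(steps="0 -0.04 -0.02 0 0;0 -0.08 -0.04 0 0;0 -0.12 -0.06 0 0;0 -0.16 -0.08 0 0;0 -0.2 -0.1 0 0;0 -0.24 -0.12 0 0;0 -0.28 -0.14 0 0;0 -0.32 -0.16 0 0;0 -0.36 -0.18 0 0;0 -0.4 -0.2 0 0")

```text
clock: 40.4
position: [0.3464, -0.3401, 0.3086]
ee_rot: [0.061, 1.57, -0.061]
force: [0.7, -0.1, -0.6]
width: 1.001
```

Call:
move_arm(steps="0 -0.04 -0.02 0 0;0 -0.08 -0.04 0 0;0 -0.12 -0.06 0 0;0 -0.12 -0.06 0 0;0 -0.12 -0.06 0 0;0 -0.12 -0.06 0 0")

```text
clock: 40.9
position: [0.2788, -0.4535, 0.3082]
ee_rot: [0.064, 1.57, -0.061]
force: [0.3, 0.7, -0.3]
width: 1.003
```

```bash
python3 -c "
from h import *
st();d=grab('top','t3');crop('t3',255,180,335,240,10,'t3c');crop('t3',335,170,405,240,8,'t3d')"
```

```text
t 40.9 pos [ 0.2788 -0.4535  0.3082] yaw -4.55 F [ 0.3  0.7 -0.3] w 92.2 q7 0.74 tilt 0.09
```

View pics/t3.png

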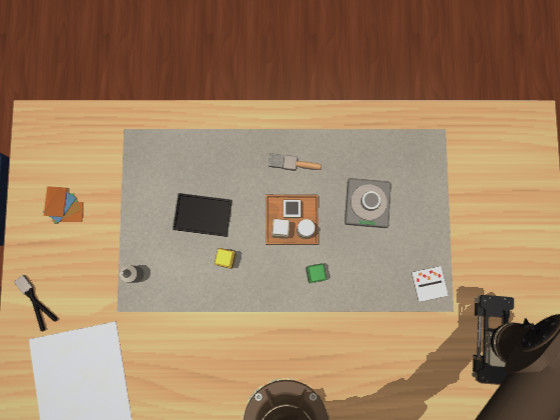

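View pics/t3c.png

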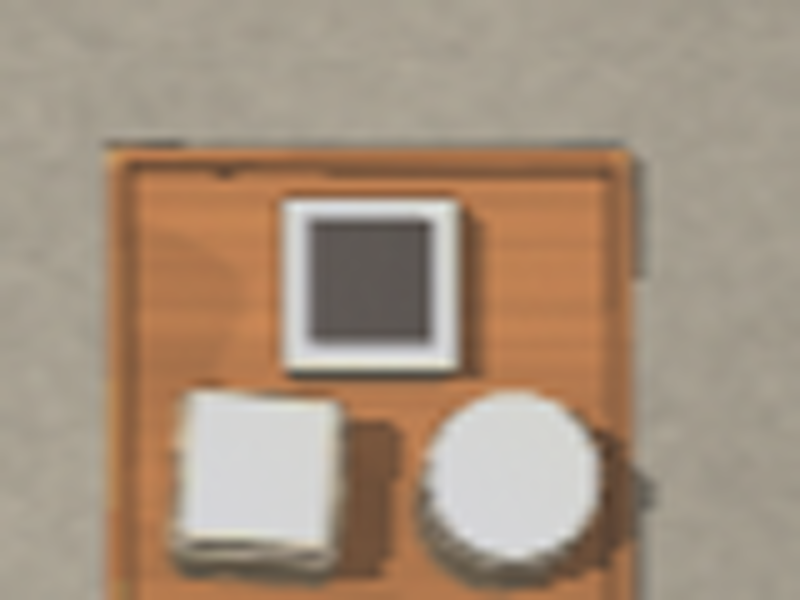

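View pics/t3d.png

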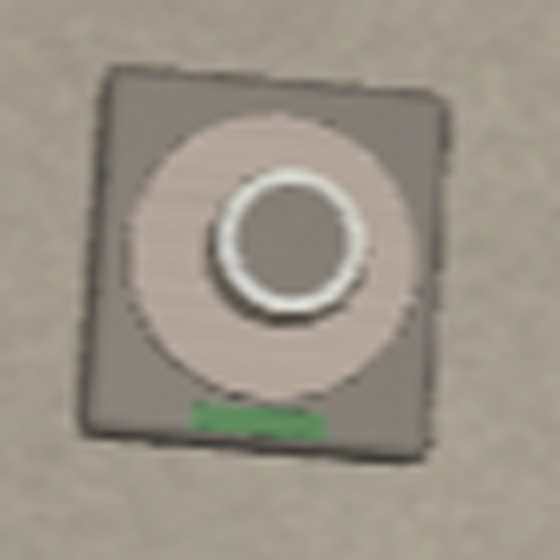

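```bash
python3 -c "
from h import *
d=load('t3')
def P(x0,y0,k,c,z): return pt(d,x0+(c[0]+.5)/k-.5,y0+(c[1]+.5)/k-.5,z)[:2].round(4)
print('pot',P(335,170,8,(291,241),.078),'pan .6459 -.2487')
print('tin',P(255,180,10,(370,281),.046),'caddy .625 -.0195')
s=np.mean([P(255,180,10,p,.101) for p in[(188,390),(342,402),(334,542),(179,541)]],0);print('sq',s,'was .5644 .0161')
print('rd',P(255,180,10,(513,476),.101),'was .5616 -.0572')
"
```

```text
pot [ 0.645  -0.2483] pan .6459 -.2487
tin [ 0.6265 -0.0184] caddy .625 -.0195
sq [0.56435 0.01445] was .5644 .0161
rd [ 0.5622 -0.0572] was .5616 -.0572
```

All four pieces are within about 2 mm of their targets and upright, and the bystanders look unmoved. I'll hand in.

```bash
python3 -c "
from h import *
print(arm.sign_off())"
```

```text
the job is handed in; nothing more can be done
None
```

The job is done and handed in at about 41 s of the 138 s allowed. I moved both jars to the side tray, put the pot on the middle of the scale's pan and the tin at the back of the caddy, then returned both jars.

I checked the final positions against the start picture with the top camera; readings are good to about 2 mm.

| Item | Distance from its target |
|---|---|
| Pot | about 1 mm from the pan's middle |
| Tin | about 2 mm from the back place |
| Square jar | about 2 mm from where it started |
| Round jar | under 1 mm from where it started |

Everything looks upright and released in that picture. The glass panel, squeeze bottle, brush and the green and yellow lookalikes show no visible movement.

- **Camera disagreement:** the two cameras differed by up to 2.5 mm along x (for example, the pan's middle at 0.646 m and 0.643 m). I used values in between.
- **Firmest contact:** setting the round jar on the tray showed about 13 N vertically, more than the other placements.
- **Failed checks:** none of my checks failed. I compared the bystanders by eye only, not by measuring.

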